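# Lay the hook rule flush along a test block under the glass shelf

## Task

The steel test block on the granite plate under the glass shelf is about to be measured. Lift the steel hook rule (the bar with the upright black grip) off the bench, lay it flat on the plate at the shelf's open side, then press it lightly home by feel, holding it for a moment, so that its long edge is flush along the block's face on that side and its end hook is snug against the block's end nearer the robot; let go and leave it there. Do not shift the block, do not bump the glass shelf, and leave everything else where it is.

Things in the scene. Friction and masses are not known exactly. Their poses are not given: they have to be found in the camera images.
- straightedge: Hook rule: steel bar 46 (x) by 180 (y) by 8 mm thick, on the bench. Origin: centre of its underside, z up, +x roughly to the robot's left. Measuring edge: the +x side (x = 23 mm). At the +y end a hook (y = 78 to 90 mm, 8 mm thick) juts 20 mm past it. Upright black grip 26 (x) by 14 (y) mm, centre x = -6, y = 0, from the bar's top to 46 mm above the underside. About 0.3 kg.
- rule_corner (a point): Inner corner of the hook rule, where the long measuring edge meets the hook's inner face: at (23, 78, 4) mm in the rule's frame, same axes. It belongs at point block_corner.
- rule_grip (a point): Point in the middle of the hook rule's black grip, at (-6, 0, 34) mm in the rule's frame (12 mm below the grip's top); same axes.
- block: Test block: loose plain steel block, 60 mm (x) by 110 mm (y) by 40 mm high, about 2 kg, standing on the granite plate under the shelf. Origin at the centre of its underside; the face for the rule is the -x face (x = -30 mm, at the shelf's open side, to the robot's right), the end for the hook is the +y face (y = +55 mm, nearer the robot).
- block_corner (a point): Edge of the test block where the face and the end for the rule meet, 4 mm above the plate: at (-30, 55, 4) mm in the block's frame, same axes.
- plate: Fixed granite plate, 240 mm (x) by 300 mm (y) by 20 mm thick, lying on the bench. Origin at the centre of its underside: its top is 20 mm above the origin.
- shelf: Fixed glass shelf over the plate; origin on the bench under the plate's centre, same axes. Glass x = -35 to 155 mm, 340 mm long (y), 8 mm thick, underside 260 mm above the bench, 12 mm brackets under both ends; posts at x = 140, y = +-160 mm. Tube rack on its rear, up to 360 mm. Open at its -x side, which looks to the robot's right; it overhangs the rule's place: reach in tilted.
- weight: Bystander: brass weight, 28 mm diameter, 36 mm high, on the plate at its end nearer the robot. Origin under its centre.
- stopper: Bystander: rubber stopper, 32 mm diameter, 26 mm high, at the plate's far end. Origin under its centre.
- beaker: Bystander: glass beaker, 60 mm diameter, 75 mm high, on the bench. Origin under its centre.
- flat_bar: Bystander: plain steel bar 25 by 150 (y) by 8 mm without grip or hook, on the bench. Origin under its centre.
- reagent: Bystander: brown bottle, 56 mm diameter, 120 mm high. Origin under its centre.
- spatula: Bystander: spatula lying on the bench along its x axis, about 250 mm long, far right.
- driver: Bystander: screwdriver lying on the bench, about 200 mm long, left of the robot.
Not all that is in view belongs to the job. What is shaped like the straightedge but blue or yellow is not meant.

How it is judged:
By the outcome, as a careful person would: the job done as asked, in the order asked, and still so for the second after the job is handed in, with the robot touching nothing.
It also fails if it takes over 51 s, if anything falls off the work surface, if the arm or the gripper's body presses on something with over 40 N, if the wrist force passes 120 N, or if a joint passes its speed limit or range.

## Robot

A 6-joint arm with a two-finger parallel gripper is mounted at the origin on the work surface. World frame = base frame: x ahead of the robot, y to its left, z up, the work surface at z = 0. Lengths are in mm, angles in rad, forces in N, time in s.
With the tool pointing down it reaches from about 400 to 925 mm from the base axis. Payload 12.5 kg.
Tool frame: the origin (TCP) lies at the very end of the fingers, on their centre line; the grasp point (between the pads) lies behind it (env.grip_depth is the z of the grasp point in the tool frame, in mm); z points along the fingers, y is the line along which they close (so a half turn about z gives the same grasp; the last joint's range is limited). The gripper opens to 95 mm and grips with 3 to 60 N. Pads are 20 mm wide; open, the fingers measure 119 mm over their backs; the gripper's body (75 mm by 180 mm) begins 59 mm behind the grasp point.
Start: joints at [-1.345, 0.491, 1.559, -0, 1.092, -0.106], TCP at [203.614, -590.921, 214.661] pointing down, gripper open.
Joint ranges: [-3.1, 3.1], [-0.84, 2.19], [0.05, 2.79], [-1.13, 4.28], [0.06, 2.93], [-2.69, 2.69]. Speed limits (rad/s): [2.22, 2.22, 2.79, 3.14, 3.14, 3.14].

## Interface

Orientations are given as [roll, pitch, yaw] about the fixed x, y, z axes, in that order (R = Rz(yaw) Ry(pitch) Rx(roll)).
In Python, from cell import env, optics gives the robot as it stands.
- The arm moves only by the tool step_arm, never from a script. Its argument "moves" is a list of rows, each an object of numbers: "tx", "ty", "tz": the shift along the tool's x, y, z in mm; "roll": the turn about the tool's z in rad. In form: [{"tx": .., "ty": .., "tz": .., "roll": ..}, ...]. A call has 1 to 12 rows; each row is the pose to reach, as a shift and turn from the pose commanded when the call began, along the tool's axes at that moment; what a row does not reach only later rows make up. A row lasts 1/12 s, in which the tool goes at most 41.7 mm and 7.16 degrees, less where a joint would pass 70% of its speed; a pose out of reach is approached as far as the arm can. A call with a gripper value outside its range is refused whole. "grip" is the finger opening in mm, from 0 to 95.1, set as the call begins (left out, the last holds). The fingers move at their own pace and stop on an object; the grip force is fixed at half the most. Time passes only in rows, so rows that repeat a pose let the fingers close. It gives the time, the measured TCP pose, the force, the opening and the grip force at its end, in the units of the state.
- env.state(): the state, without advancing time (a new reading comes with each control period).
- optics.read_camera(name): name is "scene" or "top" or "wrist"; returns a dict with "pixels" (400x640x3 uint8, blue, green, red), "mtx" (3x3 intrinsics, pixels), "view" (4x4, takes a point from world to camera coordinates). Camera axes: x right, y down, z forward; pixel columns grow to the right and rows downward; lengths in mm; the calibration is good to about 2 mm. The wrist camera is an equidistant fisheye: a pixel r from the principal point sees the ray r / f radians off the axis. A picture is of the moment at which its call begins. There is no depth.
- env.job_done(): hands the job in; it is judged then, once.
The state is a dict: "t": time; "joints": joint angles; "qvel": joint speeds; "tau": joint torques, N m; "eef_pos": TCP position; "tcp_rot": TCP orientation; "ft_force": force on the tool from outside, world axes, zero at the start; "moment": the same for the moment, N m; "opening": opening from 0.0 (shut) to 1.0 (fully open); "grip_force": force on a finger pad.
Only numpy, scipy, OpenCV 4.12 (cv2) and the standard library are available. Lean on these libraries where they do the work, as an engineer would, in place of code of your own. Each camera call takes 0.05 s, during which the arm holds its last target. There are 200 camera calls.

## Working session

There is one attempt and no reset: what is moved stays moved. The work goes in short steps, Python scripts to look and compute and a tool call to move; the robot and the scene stay as the last step left them, time stands still between calls to the robot, and variables do not carry over. Pictures are saved under pics/ and viewed, at most 10 in all, crops included, and the job is handed in when it is done.

Besides the shell and the picture viewer there is one more tool, called after "Call:" by a JSON object that holds its "api" and its "payload", one argument or row to a line. step_arm: Moves the arm, as the interface text tells. Its arguments: {"type":"object","properties":{"moves":{"type":"array"},"grip":{"type":"number"}},"required":["moves"]}

```bash
ls; mkdir -p pics; python3 - <<'E'
from cell import env, optics
import cv2,pickle
s=env.state();print(s, env.grip_depth)
d={}
for n in("scene","top","wrist"):
    c=optics.read_camera(n);d[n]=c;cv2.imwrite(f"pics/a_{n}.png",c["pixels"]);print(n,c["mtx"].tolist(),c["view"].round(4).tolist())
pickle.dump(d,open("a.pkl","wb"))
E
```

```text
pics
{'t': 0.0, 'joints': array([-1.34462474e+00,  4.91526945e-01,  1.55945263e+00, -2.25295388e-06,
        1.09167891e+00, -1.05605198e-01]), 'qvel': array([ 0.00082302, -0.00073419,  0.00083215, -0.00012463, -0.00096243,
       -0.00038098]), 'tau': array([-8.38585947e-05, -6.12644649e+01, -2.58185649e+01,  6.91721658e-02,
        4.82101401e-02, -1.18851349e-04]), 'eef_pos': array([ 203.54079217, -590.6737871 ,  214.08090995]), 'tcp_rot': array([-3.14053255e+00, -1.10361240e-04,  3.31777761e-01]), 'ft_force': array([-0.25789023,  0.49831184,  0.14973784]), 'moment': array([0.00937098, 0.06060174, 0.01210401]), 'grip_force': 0.0, 'opening': 1.0002584485402242} -18.8
scene [[393.3685203470486, 0.0, 318.24710012893865], [0.0, 393.3685203470486, 201.20767722005758], [0.0, 0.0, 1.0]] [[0.585, 0.8108, 0.018, -274.5388], [0.586, -0.4073, -0.7005, -286.2012], [-0.5607, 0.4203, -0.7134, 1469.2443], [0.0, 0.0, 0.0, 1.0]]
top [[514.25776596898, 0.0, 323.6347756276705], [0.0, 514.25776596898, 201.16779415736804], [0.0, 0.0, 1.0]] [[0.0071, -0.9998, 0.0165, -39.2927], [-0.9988, -0.0079, -0.0474, 492.4784], [0.0475, -0.0161, -0.9987, 1870.0331], [0.0, 0.0, 0.0, 1.0]]
wrist [[309.70691628693146, 0.0, 320.61820213184296], [0.0, 309.70691628693146, 196.8623645673505], [0.0, 0.0, 1.0]] [[0.3261, -0.9453, -0.0003, -626.0032], [-0.9164, -0.3162, 0.2455, -28.4742], [-0.2322, -0.0798, -0.9694, 390.4713], [0.0, 0.0, 0.0, 1.0]]
```

View pics/a_scene.png

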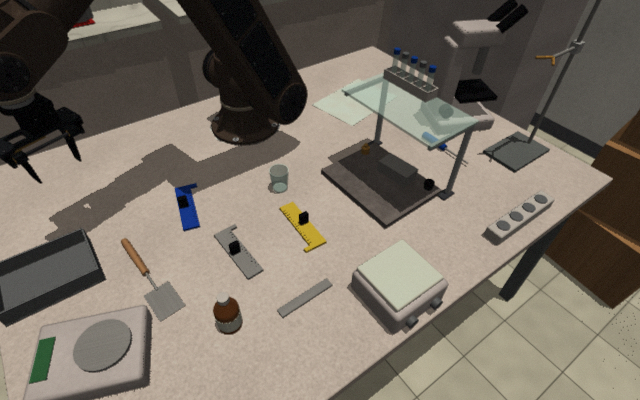

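View pics/a_top.png

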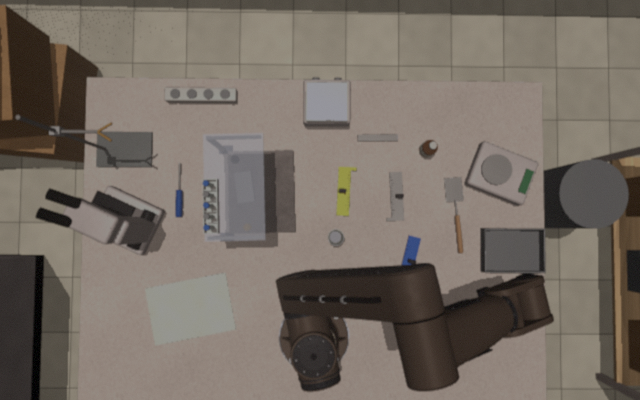

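View pics/a_wrist.png

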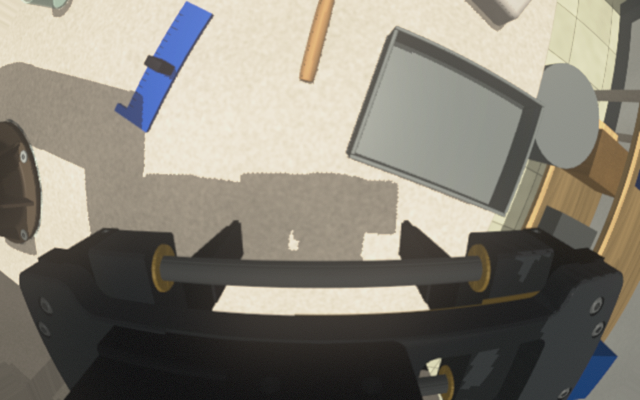

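```bash
cat > h.py <<'E'
import numpy as np,cv2
from scipy.spatial.transform import Rotation as R
def ray(c,u,v,fish=False):
    K=c["mtx"];V=c["view"]
    x=(u-K[0,2])/K[0,0];y=(v-K[1,2])/K[1,1]
    if fish:
        r=np.hypot(x,y);d=np.array([x/r*np.sin(r),y/r*np.sin(r),np.cos(r)]) if r>0 else np.array([0,0,1.])
    else: d=np.array([x,y,1.])
    return -V[:3,:3].T@V[:3,3], V[:3,:3].T@d
def at(c,u,v,z,fish=False):
    o,d=ray(c,u,v,fish);return o+d*(z-o[2])/d[2]
def proj(c,p,fish=False):
    V=c["view"];K=c["mtx"];q=V[:3,:3]@np.asarray(p,float)+V[:3,3]
    if fish:
        t=np.arctan2(np.hypot(q[0],q[1]),q[2]);q=np.array([*(q[:2]/np.hypot(q[0],q[1])*t),1])
    return (K@(q/q[2]))[:2]
E
python3 - <<'E'
import pickle,cv2,numpy as np
d=pickle.load(open("a.pkl","rb"))
t=d["top"]["pixels"];s=d["scene"]["pixels"]
# top: x 195-305,y125-250 ->x5 ; also rule 
a=cv2.resize(t[125:245,195:305],None,fx=4.5,fy=4.5,interpolation=cv2.INTER_CUBIC)
b=cv2.resize(t[160:230,375:425],None,fx=6,fy=6,interpolation=cv2.INTER_CUBIC)
o=np.zeros((540,800,3),np.uint8);o[:540,:495]=a;o[:420,500:800]=b
cv2.imwrite("pics/b1.png",o)
a=cv2.resize(s[130:225,315:450],None,fx=5.9,fy=5.9,interpolation=cv2.INTER_CUBIC)
cv2.imwrite("pics/b2.png",a)
E
```

```text
(no output)
```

View pics/b1.png

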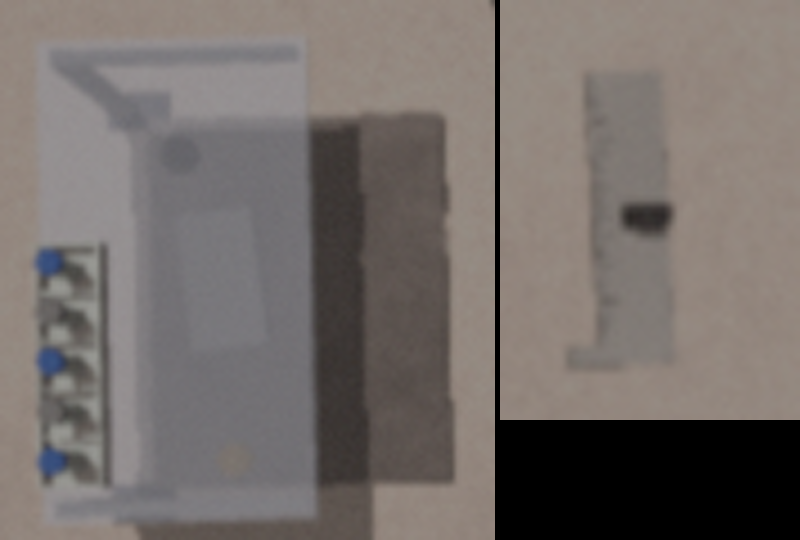

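View pics/b2.png

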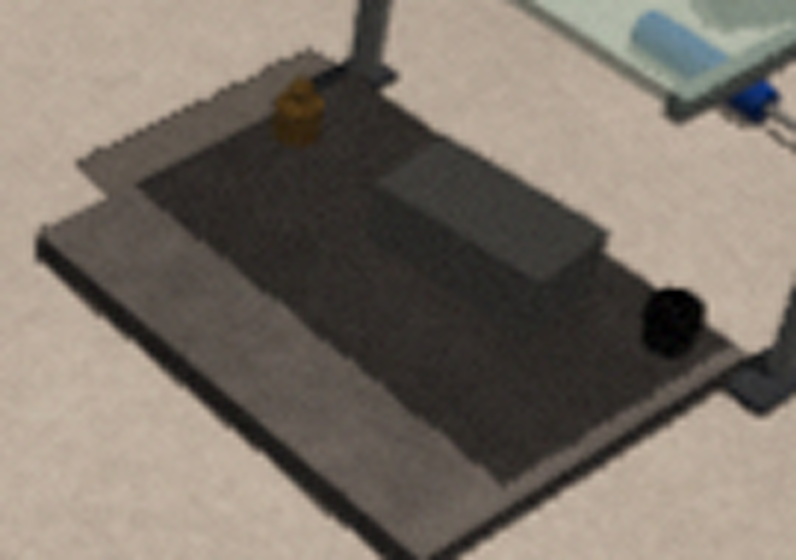

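```bash
python3 - <<'E'
import pickle
from h import *
d=pickle.load(open("a.pkl","rb"));T=d["top"];S=d["scene"]
f=lambda p,s,o:((p[0]+.5)/s-.5+o[0],(p[1]+.5)/s-.5+o[1])
def show(n,c,pts,s,o,z):
    P=np.array([at(c,*f(p,s,o),z)[:2] for p in pts]);print(n,P.round(0).tolist());return P
show("block top FL FR NR NL",T,[(178,213),(250,207),(267,343),(192,350)],4.5,(195,125),60)
show("block scene: NL? ",S,[(440,143),(375,185),(540,282),(608,233)],5.9,(315,130),60)
show("glass FL FR NR NL",T,[(38,40),(304,38),(316,515),(45,522)],4.5,(195,125),268)
show("plate right F,N",T,[(444,114),(455,482)],4.5,(195,125),20)
show("plate scene N,far right",S,[(40,235),(415,555)],5.9,(315,130),20)
show("weight/stopper",T,[(235,460),(181,155)],4.5,(195,125),45)
show("rule FL FR NR hookNL hookFL inner",T,[(585,72),(662,72),(672,362),(567,370),(567,347),(598,345)],6,(375-500/6,160),8)
show("grip top",T,[(647,212)],6,(375-500/6,160),46)
E
```

```text
block top FL FR NR NL [[592.0, 285.0], [598.0, 228.0], [490.0, 213.0], [484.0, 272.0]]
block scene: NL?  [[486.0, 268.0], [493.0, 215.0], [599.0, 233.0], [592.0, 289.0]]
glass FL FR NR NL [[692.0, 352.0], [696.0, 165.0], [360.0, 153.0], [354.0, 341.0]]
plate right F,N [[679.0, 77.0], [381.0, 65.0]]
plate scene N,far right [[387.0, 71.0], [677.0, 82.0]]
weight/stopper [[397.0, 239.0], [640.0, 286.0]]
rule FL FR NR hookNL hookFL inner [[604.0, -275.0], [604.0, -322.0], [426.0, -328.0], [421.0, -264.0], [435.0, -264.0], [436.0, -283.0]]
grip top [[516.0, -307.0]]
```

Call:
{"api": "step_arm", "payload": {
  "moves": [
    {"tx":370,"ty":-119,"tz":30,"roll":-1.28},
    {"tx":370,"ty":-119,"tz":30,"roll":-1.28},
    {"tx":370,"ty":-119,"tz":30,"roll":-1.28},
    {"tx":370,"ty":-119,"tz":30,"roll":-1.28},
    {"tx":370,"ty":-119,"tz":30,"roll":-1.28},
    {"tx":370,"ty":-119,"tz":30,"roll":-1.28},
    {"tx":370,"ty":-119,"tz":30,"roll":-1.28},
    {"tx":370,"ty":-119,"tz":30,"roll":-1.28},
    {"tx":370,"ty":-119,"tz":30,"roll":-1.28},
    {"tx":370,"ty":-119,"tz":30,"roll":-1.28},
    {"tx":370,"ty":-119,"tz":30,"roll":-1.28},
    {"tx":370,"ty":-119,"tz":30,"roll":-1.28}
  ]
}}

```text
t: 1.15
eef_pos: [515.5, -356.7, 184.1]
tcp_rot: [-3.141, -0.0, 1.615]
ft_force: [0.0, -0.8, -0.3]
opening: 1.005
grip_force: 0.0
```

```bash
cat > snap.py <<'E'
import sys,pickle,cv2
from cell import env,optics
k=sys.argv[1];d={}
for n in sys.argv[2:]:
    c=optics.read_camera(n);d[n]=c;cv2.imwrite(f"pics/{k}_{n}.png",c["pixels"])
s=env.state();d["s"]=s;pickle.dump(d,open(k+".pkl","wb"))
print(s["t"],s["joints"].round(3),s["eef_pos"].round(1),s["tcp_rot"].round(4),s["ft_force"].round(1))
E
python3 snap.py c scene wrist
python3 - <<'E'
import pickle,cv2,numpy as np
d=pickle.load(open("c.pkl","rb"))
s=d["scene"]["pixels"];w=d["wrist"]["pixels"]
o=np.zeros((600,800,3),np.uint8)
o[:320,:400]=cv2.resize(s[0:270,0:337],(400,320),interpolation=cv2.INTER_CUBIC)
o[:320,400:]=cv2.resize(s[60:268,100:360],(400,320),interpolation=cv2.INTER_CUBIC)
o[320:600,:448]=cv2.resize(w,(448,280))
cv2.imwrite("pics/c1.png",o)
E
```

```text
1.25 [-0.713  0.523  1.589 -0.     1.03  -0.752] [ 514.5 -357.9  184.4] [-3.1412e+00 -2.0000e-04  1.6101e+00] [0.5 0.3 0. ]
```

View pics/c1.png

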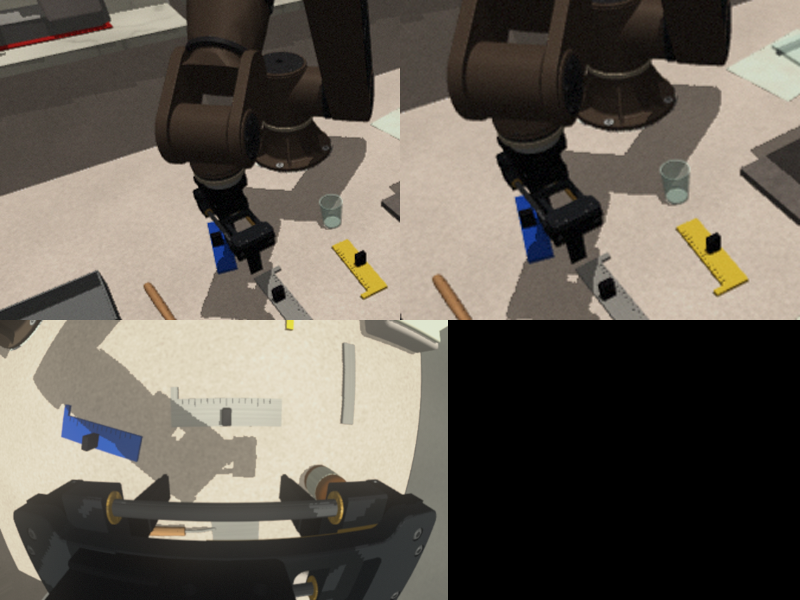

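```bash
python3 - <<'E'
import pickle
from h import *
d=pickle.load(open("c.pkl","rb"));S=d["scene"];W=d["wrist"]
for h in (0,60,78,100,150,180,200,220,250,300,350):
    p=proj(S,(514.5,-357.9,184+h));print(h,(p*1.187).round(0))
# forearm kinematics: fit with two poses
# rule points from wrist, pic scale .7 , offset 320
g=lambda u,v:(u/.7,(v-320)/.7)
for n,p,z in [("FL",(281,398),8),("FR",(281,426),8),("NR",(171,427),8),("griptop",(227,410),46),("inner",(179,400),8),("hookF",(171,388),8),("hookend",(177,388),8)]:
    print(n,at(W,*g(*p),z,True).round(1))
E
```

```text
0 [242. 256.]
60 [236. 233.]
78 [234. 226.]
100 [232. 217.]
150 [226. 196.]
180 [222. 182.]
200 [219. 172.]
220 [216. 162.]
250 [212. 146.]
300 [204. 118.]
350 [195.  86.]
FL [ 603.2 -274.5    8. ]
FR [ 606.4 -320.5    8. ]
NR [ 426.2 -329.7    8. ]
griptop [ 516.2 -298.5   46. ]
inner [ 438.9 -285.4    8. ]
hookF [ 425.  -265.7    8. ]
hookend [ 435.  -265.8    8. ]
```

Call:
{"api": "step_arm", "payload": {
  "moves": [
    {"ty":480,"tz":-60},
    {"ty":480,"tz":-60},
    {"ty":480,"tz":-60},
    {"ty":480,"tz":-60},
    {"ty":480,"tz":-60},
    {"ty":480,"tz":-60},
    {"ty":480,"tz":-60},
    {"ty":480,"tz":-60},
    {"ty":480,"tz":-60},
    {"ty":480,"tz":-60},
    {"ty":480,"tz":-60},
    {"ty":480,"tz":-60}
  ]
}}

```text
validation failed for argument at $.mo...
```

```bash
python3 - <<'E'
from cell import env
s=env.state();print(s["t"],s["joints"].round(3),s["eef_pos"].round(1),s["tcp_rot"].round(4))
E
```

```text
1.25 [-0.713  0.523  1.589 -0.     1.03  -0.752] [ 514.5 -357.9  184.4] [-3.1412e+00 -2.0000e-04  1.6101e+00]
```

Call:
{"api": "step_arm", "payload": {
  "moves": [
    {"tx":0,"ty":480,"tz":-60,"roll":0},
    {"tx":0,"ty":480,"tz":-60,"roll":0},
    {"tx":0,"ty":480,"tz":-60,"roll":0},
    {"tx":0,"ty":480,"tz":-60,"roll":0},
    {"tx":0,"ty":480,"tz":-60,"roll":0},
    {"tx":0,"ty":480,"tz":-60,"roll":0},
    {"tx":0,"ty":480,"tz":-60,"roll":0},
    {"tx":0,"ty":480,"tz":-60,"roll":0},
    {"tx":0,"ty":480,"tz":-60,"roll":0},
    {"tx":0,"ty":480,"tz":-60,"roll":0},
    {"tx":0,"ty":480,"tz":-60,"roll":0},
    {"tx":0,"ty":480,"tz":-60,"roll":0}
  ]
}}

```text
t: 2.25
eef_pos: [902.2, -326.4, 216.6]
tcp_rot: [3.129, 0.004, 1.608]
ft_force: [6.1, -1.3, 2.6]
opening: 0.999
grip_force: 0.0
```

```bash
python3 - <<'E'
from cell import env
s=env.state();print(s["t"],s["joints"].round(3),s["eef_pos"].round(1),s["tcp_rot"].round(4))
E
```

```text
2.25 [-0.416  1.211  0.047  0.002  1.87  -0.453] [ 902.2 -326.4  216.6] [3.1293 0.0041 1.6082]
```

Call:
{"api": "step_arm", "payload": {
  "moves": [
    {"tx":0,"ty":-120,"tz":0,"roll":0},
    {"tx":0,"ty":-120,"tz":0,"roll":0},
    {"tx":0,"ty":-120,"tz":0,"roll":0},
    {"tx":0,"ty":-120,"tz":0,"roll":0},
    {"tx":0,"ty":-120,"tz":0,"roll":0},
    {"tx":0,"ty":-120,"tz":0,"roll":0}
  ]
}}

```text
t: 2.75
eef_pos: [775.6, -330.3, 220.0]
tcp_rot: [3.127, 0.006, 1.608]
ft_force: [1.2, -0.5, -0.3]
opening: 1.002
grip_force: 0.0
```

```bash
python3 - <<'E'
from cell import env
s=env.state();print(s["t"],s["joints"].round(4),s["eef_pos"].round(1),s["tcp_rot"].round(4))
E
```

```text
2.75 [-0.4817  0.8347  0.8732  0.0026  1.4179 -0.519 ] [ 775.6 -330.3  220. ] [3.1266 0.0056 1.6077]
```

Call:
{"api": "step_arm", "payload": {
  "moves": [
    {"tx":35,"ty":-14,"tz":-35,"roll":0.12},
    {"tx":70,"ty":-28,"tz":-70,"roll":0.24},
    {"tx":105,"ty":-42,"tz":-105,"roll":0.36},
    {"tx":140,"ty":-56,"tz":-140,"roll":0.48},
    {"tx":175,"ty":-70,"tz":-140,"roll":0.6},
    {"tx":210,"ty":-84,"tz":-140,"roll":0.72},
    {"tx":245,"ty":-98,"tz":-140,"roll":0.84},
    {"tx":280,"ty":-112,"tz":-140,"roll":0.96},
    {"tx":315,"ty":-126,"tz":-140,"roll":1.08},
    {"tx":350,"ty":-140,"tz":-140,"roll":1.2},
    {"tx":380,"ty":-150,"tz":-140,"roll":1.32},
    {"tx":400,"ty":-160,"tz":-140,"roll":1.44}
  ]
}}

```text
t: 3.75
eef_pos: [602.3, 66.4, 355.1]
tcp_rot: [3.13, -0.024, 0.165]
ft_force: [-0.4, 1.0, 0.7]
opening: 1.001
grip_force: 0.0
```

Call:
{"api": "step_arm", "payload": {
  "moves": [
    {"tx":0,"ty":0,"tz":0,"roll":0.12},
    {"tx":0,"ty":0,"tz":0,"roll":0.24},
    {"tx":0,"ty":0,"tz":0,"roll":0.36},
    {"tx":0,"ty":0,"tz":0,"roll":0.48},
    {"tx":0,"ty":0,"tz":0,"roll":0.6},
    {"tx":0,"ty":0,"tz":0,"roll":0.72},
    {"tx":0,"ty":0,"tz":0,"roll":0.84},
    {"tx":0,"ty":0,"tz":0,"roll":0.96},
    {"tx":0,"ty":0,"tz":0,"roll":1.05},
    {"tx":0,"ty":0,"tz":0,"roll":1.08},
    {"tx":0,"ty":0,"tz":0,"roll":1.08}
  ]
}}

```text
t: 4.67
eef_pos: [603.9, 63.1, 354.7]
tcp_rot: [-3.127, -0.022, -0.912]
ft_force: [-0.5, 0.2, 0.2]
opening: 1.003
grip_force: 0.0
```

```bash
cat > st.py <<'E'
from cell import env
from scipy.spatial.transform import Rotation as R
s=env.state();print(s["t"],s["joints"].round(4),s["eef_pos"].round(1),s["tcp_rot"].round(4),s["ft_force"].round(1),round(s["opening"],3),s["grip_force"])
print(R.from_euler("xyz",s["tcp_rot"]).as_matrix().round(3).tolist())
E
python3 st.py
```

```text
4.6667 [-8.0000e-04  3.5140e-01  1.4125e+00 -8.5000e-03  1.3529e+00  2.4835e+00] [603.9  63.1 354.7] [-3.1271 -0.0218 -0.912 ] [-0.5  0.2  0.2] 1.003 0.0
[[0.612, -0.79, 0.025], [-0.791, -0.612, -0.008], [0.022, -0.015, -1.0]]
```

Call:
{"api": "step_arm", "payload": {
  "moves": [
    {"tx":0,"ty":60,"tz":0,"roll":0.1},
    {"tx":0,"ty":60,"tz":0,"roll":0.18},
    {"tx":0,"ty":60,"tz":0,"roll":0.25},
    {"tx":0,"ty":60,"tz":0,"roll":0.4},
    {"tx":0,"ty":60,"tz":0,"roll":0.5},
    {"tx":0,"ty":60,"tz":0,"roll":0.5}
  ]
}}

```text
t: 5.17
eef_pos: [544.4, -28.5, 349.3]
tcp_rot: [-3.09, 0.04, -1.331]
ft_force: [-0.2, 0.5, -0.3]
opening: 1.003
grip_force: 0.0
```

```bash
python3 st.py
```

```text
5.1667 [-0.2028  0.248   1.5767  0.0607  1.2882  2.6839] [544.4 -28.5 349.3] [-3.0904  0.0402 -1.331 ] [-0.2  0.5 -0.3] 1.003 0.0
[[0.237, -0.971, 0.04], [-0.971, -0.235, 0.051], [-0.04, -0.051, -0.998]]
```

```bash
cat > kin.py <<'E'
import numpy as np
from scipy.spatial.transform import Rotation as R
from scipy.optimize import least_squares
data=[([-1.34462,.49153,1.55945,0,1.09168,-.1056],[203.54,-590.67,214.08],[-3.14053,-.0001,.33178]),
([-.713,.523,1.589,0,1.03,-.752],[514.5,-357.9,184.4],[-3.1412,-.0002,1.6101]),
([-.4817,.8347,.8732,.0026,1.4179,-.519],[775.6,-330.3,220.0],[3.1266,.0056,1.6077]),
([-.0008,.3514,1.4125,-.0085,1.3529,2.4835],[603.9,63.1,354.7],[-3.1271,-.0218,-.912]),
([-.2028,.248,1.5767,.0607,1.2882,2.6839],[544.4,-28.5,349.3],[-3.0904,.0402,-1.331])]
def fk(q,p):
    a1,d1,L2,L3,e,lat,L6=p
    r1=R.from_rotvec([0,0,q[0]]);r2=r1*R.from_rotvec([0,q[1],0]);r3=r2*R.from_rotvec([0,q[2],0])
    w=r1.apply([a1,lat,d1])+r2.apply([0,0,L2])+r3.apply([e,0,L3])
    r6=r3*R.from_rotvec([0,0,S4*q[3]])*R.from_rotvec([0,q[4],0])*R.from_rotvec([0,0,q[5]])*R.from_rotvec([0,0,OFF])
    return w+r6.apply([0,0,L6]),r6
S4=1;OFF=-np.pi/2
P0=[0,400,450,450,0,66,250]
def res(p):
    o=[]
    for q,t,rp in data:
        a,_=fk(q,p);o+=list(a-np.array(t))
    return np.array(o+[ .01*(np.array(p)-P0)[k] for k in range(7)])
sol=least_squares(res,P0);P=sol.x
if __name__=="__main__":
    print(P.round(1),res(P)[:15].round(1))
    for q,t,rp in data: print((R.from_euler("xyz",rp).inv()*fk(q,P)[1]).as_rotvec().round(3))
E
python3 kin.py
```

```text
[-2.000e-01  2.018e+02  5.867e+02  4.110e+02  4.240e+01  6.580e+01
  2.776e+02] [-0.1 -0.1 -0.1 -0.1  0.1  0.  -0.1 -0.1  0.   0.  -0.1  0.   0.1  0.2
  0. ]
[-0.    -0.    -3.142]
[-0.    -0.    -3.141]
[-0.     0.    -3.142]
[-0.    -0.     3.142]
[-0.    -0.     3.142]
```

```bash
sed -i 's/OFF=-np.pi\/2/OFF=np.pi\/2/' kin.py; cat > sim.py <<'E'
from kin import *
LO=np.array([-3.1,-.84,.05,-1.13,.06,-2.69]);HI=np.array([3.1,2.19,2.79,4.28,2.93,2.69])
VM=.7*np.array([2.22,2.22,2.79,3.14,3.14,3.14])/12
def ik(q,p,r,w):
    def f(x):
        a,b=fk(x,P);return np.r_[(a-p)/1000*w,(r.inv()*b).as_rotvec()]
    return least_squares(f,np.clip(q,LO+1e-6,HI-1e-6),bounds=(LO,HI)).x
def call(q,rows,w):
    p0,r0=fk(q,P)
    for tx,ty,tz,ro in rows:
        p,r=fk(q,P);pt=p0+r0.apply([tx,ty,tz]);rt=r0*R.from_rotvec([0,0,ro])
        d=pt-p;n=np.linalg.norm(d);d*=min(1,41.7/max(n,1e-9))
        v=(r.inv()*rt).as_rotvec();n=np.linalg.norm(v);v*=min(1,.125/max(n,1e-9))
        qn=ik(q,p+d,r*R.from_rotvec(v),w);dq=qn-q;q=q+dq/max(1,np.max(abs(dq)/VM))
    return q
if __name__=="__main__":
    for w in(.3,.6,1,2,4):
        q=call(np.array(data[3][0]),[(0,60,0,a) for a in(.1,.18,.25,.4,.5,.5)],w);p,r=fk(q,P)
        print(w,q.round(3),p.round(1),r.as_matrix()[:,2].round(3))
E
python3 sim.py
```

```text
0.3 [-2.900e-01  2.270e-01  1.593e+00  1.000e-03  1.295e+00  2.690e+00] [523.7 -87.5 353.5] [ 0.025 -0.007 -1.   ]
0.6 [-0.281  0.23   1.592  0.007  1.293  2.69 ] [526.6 -81.2 352.3] [ 0.027 -0.    -1.   ]
1 [-0.254  0.237  1.587  0.025  1.29   2.69 ] [533.3 -63.8 350.5] [ 0.032  0.016 -0.999]
2 [-0.181  0.251  1.571  0.072  1.289  2.69 ] [548.1 -13.8 350. ] [ 0.043  0.063 -0.997]
4 [-0.137  0.258  1.557  0.095  1.294  2.69 ] [554.6  15.4 352.5] [ 0.046  0.086 -0.995]
```

```bash
cat > s2.py <<'E'
from sim import *
q0=np.array(data[4][0]);r0=fk(q0,P)[1]
for x,y,z in [(450,0,250),(450,60,330),(420,60,250),(420,100,330),(450,120,380),(400,60,330),(480,60,250),(450,-60,250)]:
    try:
        q=ik(q0,np.array([x,y,z]),r0,50)
        out=[]
        for k in range(3):
            q=call(q,[(0,0,0,1.2)]*8,1.7);p,r=fk(q,P);zt=r.as_matrix()[:,2]
            out.append((p.round(0).tolist(),round(np.degrees(np.arccos(-zt[2])),1),round(np.degrees(np.arctan2(-zt[0],zt[1])),1),q.round(2).tolist()))
        print((x,y,z));[print("   ",*o) for o in out]
    except Exception as e: print(x,y,z,e)
E
python3 s2.py
```

```text
(450, 0, 250)
    [424.0, -36.0, 211.0] 22.1 -43.7 [-0.49, 0.16, 2.17, 0.54, 0.78, 2.69]
    [404.0, -37.0, 152.0] 33.4 -57.9 [-0.63, 0.25, 2.43, 1.21, 0.58, 2.69]
    [384.0, -28.0, 104.0] 38.4 -68.4 [-0.66, 0.43, 2.64, 2.02, 0.64, 2.69]
(450, 60, 330)
    [417.0, -3.0, 283.0] 25.2 -33.0 [-0.46, 0.06, 2.07, 0.52, 1.02, 2.69]
    [389.0, -19.0, 208.0] 39.0 -46.2 [-0.71, 0.15, 2.37, 1.0, 0.84, 2.69]
    [367.0, -6.0, 141.0] 45.7 -56.8 [-0.81, 0.37, 2.65, 1.63, 0.78, 2.69]
(420, 60, 250)
    [398.0, 23.0, 204.0] 24.4 -36.7 [-0.4, 0.13, 2.25, 0.62, 0.76, 2.69]
    [380.0, 23.0, 144.0] 34.0 -50.3 [-0.53, 0.25, 2.5, 1.31, 0.57, 2.69]
    [356.0, 29.0, 98.0] 38.4 -59.7 [-0.59, 0.47, 2.72, 2.08, 0.69, 2.69]
(420, 100, 330)
    [392.0, 36.0, 279.0] 27.2 -28.3 [-0.42, 0.03, 2.13, 0.56, 1.02, 2.69]
    [366.0, 20.0, 200.0] 40.0 -41.1 [-0.67, 0.14, 2.44, 1.03, 0.85, 2.69]
    [342.0, 33.0, 137.0] 45.9 -50.8 [-0.78, 0.4, 2.71, 1.65, 0.8, 2.69]
(450, 120, 380)
    [419.0, 43.0, 326.0] 28.4 -25.0 [-0.39, 0.03, 2.0, 0.55, 1.15, 2.69]
    [387.0, 14.0, 243.0] 42.6 -37.0 [-0.68, 0.1, 2.32, 0.93, 1.0, 2.69]
    [361.0, 27.0, 163.0] 50.4 -47.5 [-0.81, 0.35, 2.63, 1.46, 0.89, 2.69]
(400, 60, 330)
    [363.0, -9.0, 286.0] 23.9 -33.3 [-0.54, -0.03, 2.15, 0.48, 1.06, 2.69]
    [329.0, -32.0, 210.0] 37.1 -46.4 [-0.88, 0.06, 2.44, 0.87, 0.91, 2.69]
    [309.0, -18.0, 141.0] 43.4 -56.4 [-1.03, 0.33, 2.73, 1.44, 0.76, 2.69]
(480, 60, 250)
    [458.0, 27.0, 206.0] 25.8 -36.7 [-0.35, 0.21, 2.14, 0.65, 0.76, 2.69]
    [438.0, 27.0, 149.0] 36.4 -50.8 [-0.45, 0.3, 2.39, 1.35, 0.58, 2.69]
    [412.0, 33.0, 99.0] 41.6 -61.7 [-0.47, 0.49, 2.62, 2.15, 0.71, 2.69]
(450, -60, 250)
    [420.0, -94.0, 217.0] 19.9 -46.4 [-0.6, 0.17, 2.12, 0.47, 0.83, 2.69]
    [398.0, -96.0, 158.0] 32.5 -62.3 [-0.77, 0.25, 2.39, 1.09, 0.61, 2.69]
    [380.0, -83.0, 108.0] 38.0 -73.7 [-0.81, 0.41, 2.6, 1.89, 0.61, 2.69]
```

```bash
cat > s3.py <<'E'
from sim import *
q0=np.array(data[4][0])
def ori(tilt,az,sgn):
    a=np.radians(az);t=np.radians(tilt);ax=np.array([np.cos(a),np.sin(a),0])
    z=np.array([-np.sin(a)*np.sin(t),np.cos(a)*np.sin(t),-np.cos(t)]);y=sgn*ax;x=np.cross(y,z)
    return R.from_matrix(np.c_[x,y,z])
if __name__=="__main__":
  for t in(35,40,45):
   for sg in(1,-1):
    for nm,p,az in(("pick",(515,-307,34),2.6),("place",(572,195,54),8)):
        r=ori(t,8,sg);tc=np.array(p)+r.apply([0,0,18.8])
        best=None
        for s in range(20):
            rng=np.random.default_rng(s);q=rng.uniform(LO,HI);q[3]=rng.uniform(-1,2);q=ik(q,tc,r,5);a,b=fk(q,P)
            e=np.linalg.norm(a-tc)+1000*np.linalg.norm((r.inv()*b).as_rotvec())
            if best is None or e<best[0]-.1: best=(e,q)
        print(t,sg,nm,round(best[0],1),best[1].round(2))
  q0=np.array(data[4][0]);r0=fk(q0,P)[1];c=[]
  for dj in (.75,.85,.95):
   for x,y,z in [(420,100,330),(450,120,380),(450,60,330)]:
    Rz=R.from_rotvec([0,0,dj]);q1=q0.copy();q1[0]+=dj
    q=ik(q1,Rz.apply([x,y,z]),Rz*r0,50);p,_=fk(q,P)
    print(dj,(x,y,z),p.round(0),q.round(2))
    for k in range(3):
        q=call(q,[(0,0,0,1.2)]*8,1.7);p,r=fk(q,P);zt=r.as_matrix()[:,2]
        print("   ",p.round(0),round(np.degrees(np.arccos(-zt[2])),1),round(np.degrees(np.arctan2(-zt[0],zt[1])),1),q.round(2))
E
python3 s3.py
```

```text
35 1 pick 0.0 [-0.8   0.88  1.52  0.36  1.28 -1.14]
35 1 place 0.0 [-0.03  0.75  1.81  0.81  0.89 -0.79]
35 -1 pick 0.0 [-0.8   0.88  1.52  0.36  1.28  2.  ]
35 -1 place 0.0 [-0.03  0.75  1.81  0.81  0.89  2.35]
40 1 pick 0.0 [-0.81  0.91  1.48  0.39  1.37 -1.15]
40 1 place 0.0 [-0.06  0.77  1.81  0.88  0.95 -0.87]
40 -1 pick 0.0 [-0.81  0.91  1.48  0.39  1.37  1.99]
40 -1 place 0.0 [-0.06  0.77  1.81  0.88  0.95  2.27]
45 1 pick 0.0 [-0.83  0.94  1.44  0.42  1.45 -1.17]
45 1 place 0.0 [-0.09  0.8   1.81  0.94  1.02 -0.94]
45 -1 pick 0.0 [-0.83  0.94  1.44  0.42  1.45  1.97]
45 -1 place 0.0 [-0.09  0.8   1.81  0.94  1.02  2.2 ]
0.75 (420, 100, 330) [239. 359. 330.] [0.72 0.06 1.87 0.19 1.17 2.69]
    [262. 293. 279.] 27.2 14.6 [0.33 0.03 2.13 0.56 1.02 2.69]
    [254. 265. 200.] 40.0 1.8 [0.08 0.14 2.44 1.03 0.85 2.69]
    [228. 257. 137.] 45.9 -7.8 [-0.03  0.4   2.71  1.65  0.8   2.69]
0.75 (450, 120, 380) [248. 394. 380.] [0.75 0.08 1.73 0.21 1.29 2.69]
    [278. 317. 326.] 28.4 18.0 [0.36 0.03 2.   0.55 1.15 2.69]
    [273. 274. 243.] 42.6 6.0 [0.07 0.1  2.32 0.93 1.   2.69]
    [
[... 1174 characters left out ...]
  [199. 339. 279.] 27.2 26.1 [0.53 0.03 2.13 0.56 1.02 2.69]
    [196. 310. 200.] 40.0 13.3 [0.28 0.14 2.44 1.03 0.85 2.69]
    [172. 297. 137.] 45.9 3.6 [0.17 0.4  2.71 1.65 0.8  2.69]
0.95 (450, 120, 380) [164. 436. 380.] [0.95 0.08 1.73 0.21 1.29 2.69]
    [209. 366. 326.] 28.4 29.4 [0.56 0.03 2.   0.55 1.15 2.69]
    [214. 323. 243.] 42.6 17.5 [0.27 0.1  2.32 0.93 1.   2.69]
    [188. 309. 163.] 50.4 6.9 [0.14 0.35 2.63 1.46 0.89 2.69]
0.95 (450, 60, 330) [213. 401. 330.] [0.86 0.1  1.82 0.14 1.18 2.69]
    [245. 337. 283.] 25.2 21.4 [0.49 0.06 2.07 0.52 1.02 2.69]
    [242. 306. 208.] 39.0 8.2 [0.24 0.15 2.37 1.   0.84 2.69]
    [218. 295. 141.] 45.7 -2.4 [0.14 0.37 2.65 1.63 0.78 2.69]
```

Call:
{"api": "step_arm", "payload": {
  "moves": [
    {"tx":-34,"ty":17,"tz":-10,"roll":0},
    {"tx":-68,"ty":34,"tz":-20,"roll":0},
    {"tx":-102,"ty":51,"tz":-20,"roll":0},
    {"tx":-136,"ty":68,"tz":-20,"roll":0},
    {"tx":-170,"ty":85,"tz":-20,"roll":0},
    {"tx":-204,"ty":102,"tz":-20,"roll":0},
    {"tx":-240,"ty":119,"tz":-20,"roll":0},
    {"tx":-274,"ty":136,"tz":-20,"roll":0},
    {"tx":-308,"ty":153,"tz":-20,"roll":0},
    {"tx":-342,"ty":170,"tz":-20,"roll":0},
    {"tx":-376,"ty":187,"tz":-15,"roll":0},
    {"tx":-410,"ty":203,"tz":-10,"roll":0}
  ]
}}

```text
t: 6.17
eef_pos: [311.2, 43.7, 355.1]
tcp_rot: [-3.074, 0.071, -1.293]
ft_force: [0.3, -0.5, 0.1]
opening: 1.002
grip_force: 0.0
```

Call:
{"api": "step_arm", "payload": {
  "moves": [
    {"tx":-20,"ty":10,"tz":10,"roll":-0.12},
    {"tx":-40,"ty":20,"tz":20,"roll":-0.24},
    {"tx":-68,"ty":34,"tz":36,"roll":-0.36},
    {"tx":-68,"ty":34,"tz":36,"roll":-0.48},
    {"tx":-68,"ty":34,"tz":36,"roll":-0.6},
    {"tx":-68,"ty":34,"tz":36,"roll":-0.72},
    {"tx":-68,"ty":34,"tz":36,"roll":-0.84}
  ]
}}

```text
t: 6.75
eef_pos: [262.3, 103.0, 322.0]
tcp_rot: [-3.043, -0.004, -0.448]
ft_force: [0.3, -0.4, -0.4]
opening: 1.0
grip_force: 0.0
```

```bash
python3 st.py; cat > s4.py <<'E'
from sim import *
from cell import env
q=env.state()["joints"]
for k in range(3):
    q=call(q,[(0,0,0,1.2)]*8,1.7);p,r=fk(q,P);zt=r.as_matrix()[:,2]
    print("   ",p.round(0),round(np.degrees(np.arccos(-zt[2])),1),round(np.degrees(np.arctan2(-zt[0],zt[1])),1),q.round(2))
E
python3 s4.py
```

```text
6.75 [ 0.0536 -0.2041  2.1177  0.0914  1.1785  2.0396] [262.3 103.  322. ] [-3.043  -0.0039 -0.4483] [ 0.3 -0.4 -0.4] 1.0 0.0
[[0.901, -0.431, 0.046], [-0.433, -0.897, 0.087], [0.004, -0.098, -0.995]]
    [256.  62. 316.] 9.8 -20.8 [-0.2  -0.24  2.17  0.18  1.2   2.69]
    [190.   2. 298.] 20.4 -35.7 [-0.97 -0.41  2.33  0.34  1.35  2.69]
    [139.  22. 297.] 23.7 -51.8 [-2.   -0.7   2.41  0.19  1.8   2.69]
```

Call:
{"api": "step_arm", "payload": {
  "moves": [
    {"tx":-22,"ty":-28,"tz":2,"roll":-0.03},
    {"tx":-44,"ty":-56,"tz":3,"roll":-0.06},
    {"tx":-66,"ty":-84,"tz":5,"roll":-0.09},
    {"tx":-88,"ty":-112,"tz":6,"roll":-0.12},
    {"tx":-110,"ty":-140,"tz":8,"roll":-0.15},
    {"tx":-132,"ty":-168,"tz":10,"roll":-0.15},
    {"tx":-154,"ty":-196,"tz":12,"roll":-0.15},
    {"tx":-174,"ty":-224,"tz":13,"roll":-0.15},
    {"tx":-174,"ty":-224,"tz":13,"roll":-0.15}
  ]
}}

```text
t: 7.5
eef_pos: [219.2, 371.8, 329.5]
tcp_rot: [-3.033, 0.002, -0.279]
ft_force: [-0.7, -1.4, -0.7]
opening: 1.003
grip_force: 0.0
```

```bash
python3 st.py;python3 s4.py
```

```text
7.5 [0.8544 0.0468 1.8785 0.0531 1.1194 2.6839] [219.2 371.8 329.5] [-3.0332e+00  2.2000e-03 -2.7940e-01] [-0.7 -1.4 -0.7] 1.003 0.0
[[0.961, -0.274, 0.028], [-0.276, -0.955, 0.105], [-0.002, -0.108, -0.994]]
    [252. 310. 292.] 22.6 8.8 [ 0.45 -0.01  2.1   0.46  0.98  2.69]
    [254. 275. 223.] 37.0 -0.2 [0.16 0.06 2.38 0.94 0.83 2.69]
    [235. 268. 155.] 44.3 -9.8 [0.06 0.28 2.65 1.58 0.75 2.69]
```

```bash
cat > s5.py <<'E'
from sim import *
from cell import env
import itertools
q0=env.state()["joints"]
W=[(0,0,0),(0,120,0),(-60,120,0),(0,120,100),(0,200,60),(0,0,120),(-80,80,60)]
res_=[]
for a,b in itertools.product(W,W):
    q=q0.copy();ps=[]
    for wd in(a,b):
        _,r=fk(q,P);t=r.inv().apply(wd);q=call(q,[(*t,1.2)]*8,1.7);p,r=fk(q,P);ps.append(p.round(0).tolist())
    zt=r.as_matrix()[:,2];ti=np.degrees(np.arccos(-zt[2]));az=np.degrees(np.arctan2(-zt[0],zt[1]))
    res_.append((abs(ti-40)+abs(az-7),ti,az,a,b,ps,q.round(2).tolist()))
for r in sorted(res_,key=lambda r:r[0])[:5]:print(r)
E
python3 s5.py
```

```text
(np.float64(3.2977250420294135), np.float64(39.13385411372382), np.float64(4.5684208442467655), (-80, 80, 60), (-80, 80, 60), [[232.0, 312.0, 319.0], [190.0, 297.0, 238.0]], [0.26, -0.02, 2.44, 0.96, 0.86, 2.69])
(np.float64(3.780776091877628), np.float64(40.34155186229752), np.float64(3.5607757704198932), (0, 120, 100), (-80, 80, 60), [[301.0, 343.0, 356.0], [256.0, 314.0, 279.0]], [0.24, 0.01, 2.26, 0.9, 0.95, 2.69])
(np.float64(4.0360161911987396), np.float64(40.14215514825115), np.float64(3.1061389570524094), (-80, 80, 60), (0, 120, 100), [[232.0, 312.0, 319.0], [259.0, 311.0, 259.0]], [0.24, 0.05, 2.3, 0.94, 0.91, 2.69])
(np.float64(5.353514327968412), np.float64(41.019344272764855), np.float64(2.665829944796442), (-60, 120, 0), (0, 0, 120), [[234.0, 380.0, 249.0], [247.0, 317.0, 248.0]], [0.25, 0.06, 2.34, 1.0, 0.87, 2.69])
(np.float64(5.402363802714126), np.float64(39.230714491835975), np.float64(2.3669217054498994), (0, 120, 100), (0, 0, 0), [[301.0, 343.0, 356.0], [307.0, 291.0, 285.0]], [0.15, 0.05, 2.18, 0.84, 1.01, 2.69])
```

Call:
{"api": "step_arm", "payload": {
  "moves": [
    {"tx":-99,"ty":-61,"tz":-53,"roll":1.2},
    {"tx":-99,"ty":-61,"tz":-53,"roll":1.2},
    {"tx":-99,"ty":-61,"tz":-53,"roll":1.2},
    {"tx":-99,"ty":-61,"tz":-53,"roll":1.2},
    {"tx":-99,"ty":-61,"tz":-53,"roll":1.2},
    {"tx":-99,"ty":-61,"tz":-53,"roll":1.2},
    {"tx":-99,"ty":-61,"tz":-53,"roll":1.2},
    {"tx":-99,"ty":-61,"tz":-53,"roll":1.2}
  ]
}}

```text
t: 8.17
eef_pos: [236.9, 297.0, 317.5]
tcp_rot: [-2.936, 0.336, -0.833]
ft_force: [-0.1, 0.4, -0.4]
opening: 0.999
grip_force: 0.0
```

```bash
python3 st.py; cat > s6.py <<'E'
from sim import *
from cell import env
q0=env.state()["joints"];_,r0=fk(q0,P);o=[]
for wd in [(0,0,0),(0,120,0),(-60,120,0),(0,120,100),(-80,80,60),(-80,0,80),(0,0,120),(-80,-60,60)]:
  for n in(4,8):
    t=r0.inv().apply(wd);q=call(q0,[(*t,1.2)]*n,1.7);p,r=fk(q,P)
    zt=r.as_matrix()[:,2];print(wd,n,t.round(0),round(np.degrees(np.arccos(-zt[2])),1),round(np.degrees(np.arctan2(-zt[0],zt[1])),1),p.round(0),q.round(2))
E
python3 s6.py
```

```text
8.1667 [ 0.4458 -0.0683  2.0773  0.4341  1.0642  2.6842] [236.9 297.  317.5] [-2.9358  0.3358 -0.8328] [-0.1  0.4 -0.4] 0.999 0.0
[[0.635, -0.77, -0.066], [-0.698, -0.609, 0.376], [-0.33, -0.193, -0.924]]
(0, 0, 0) 4 [0. 0. 0.] 31.0 8.4 [246. 265. 288.] [ 0.21 -0.06  2.21  0.63  1.05  2.69]
(0, 0, 0) 8 [0. 0. 0.] 36.9 2.1 [242. 250. 249.] [ 0.07 -0.02  2.36  0.82  0.96  2.69]
(0, 120, 0) 4 [-84. -73.  45.] 33.3 7.9 [256. 347. 251.] [0.42 0.09 2.2  0.78 0.84 2.69]
(0, 120, 0) 8 [-84. -73.  45.] 38.1 0.1 [240. 371. 205.] [0.48 0.17 2.34 1.17 0.64 2.69]
(-60, 120, 0) 4 [-122.  -27.   49.] 33.2 8.5 [215. 335. 245.] [0.44 0.04 2.28 0.8  0.82 2.69]
(-60, 120, 0) 8 [-122.  -27.   49.] 37.1 1.1 [188. 370. 193.] [0.58 0.14 2.43 1.26 0.57 2.69]
(0, 120, 100) 4 [-117.  -92.  -47.] 33.4 8.5 [268. 291. 315.] [ 0.24 -0.03  2.13  0.67  1.09  2.69]
(0, 120, 100) 8 [-117.  -92.  -47.] 39.1 2.0 [263. 289. 263.] [0.17 0.02 2.3  0.89 0.94 2.69]
(-80, 80, 60) 4 [-126.    1.  -20.] 33.1 9.2 [208. 277. 298.] [ 0.25 -0.12  2.25  0.67  1.06  2.69]
(-80, 80, 60) 8 [-126.    1.  -20.] 38.1 3.5 [194. 270. 244.] [ 0.16 -0.06  2.44  0.88  0.92  2.69]
(-80, 0, 80) 4 [-77.  46. -69.] 31.1 8.9 [184. 216. 352.] [ 0.04 -0.29  2.19  0.56  1.34  2.69]
(-80, 0, 80) 8 [-77.  46. -69.] 33.8 2.4 [141. 161. 348.] [-0.42 -0.44  2.29  0.52  1.58  2.69]
(0, 0, 120) 4 [ -40.  -23. -111.] 31.0 8.3 [251. 216. 384.] [ 0.03 -0.18  2.04  0.55  1.38  2.69]
(0, 0, 120) 8 [ -40.  -23. -111.] 35.2 2.3 [229. 160. 364.] [-0.28 -0.25  2.17  0.58  1.47  2.69]
(-80, -60, 60) 4 [-29.  87. -73.] 28.7 8.6 [161. 189. 362.] [-0.05 -0.36  2.19  0.49  1.44  2.69]
(-80, -60, 60) 8 [-29.  87. -73.] 31.4 1.8 [126. 146. 356.] [-0.51 -0.5   2.27  0.46  1.67  2.69]
```

```bash
cat > s7.py <<'E'
from sim import *
from cell import env
q0=env.state()["joints"];p0,r0=fk(q0,P)
for tgt in [(200,380,330),(150,400,330),(250,400,380),(150,420,380),(100,420,330),(200,450,380)]:
    t=r0.inv().apply(np.array(tgt)-p0);q=call(q0,[(*t,-.6)]*9,1.7);p1,r1=fk(q,P);qa=q.copy()
    for wd in [(0,0,0),(-80,80,60),(0,80,80)]:
        tt=r1.inv().apply(wd);q=call(qa,[(*tt,1.4)]*12,1.7);p,r=fk(q,P);zt=r.as_matrix()[:,2]
        print(tgt,t.round(0),p1.round(0),wd,tt.round(0),round(np.degrees(np.arccos(-zt[2])),1),round(np.degrees(np.arctan2(-zt[0],zt[1])),1),p.round(0),q.round(2))
E
python3 s7.py
```

```text
(200, 380, 330) [-84. -23.  22.] [200. 380. 330.] (0, 0, 0) [0. 0. 0.] 36.8 5.5 [217. 333. 243.] [0.39 0.04 2.33 0.92 0.81 2.69]
(200, 380, 330) [-84. -23.  22.] [200. 380. 330.] (-80, 80, 60) [-105.  -70.  -20.] 41.4 7.8 [158. 408. 262.] [0.66 0.03 2.31 1.08 0.71 2.69]
(200, 380, 330) [-84. -23.  22.] [200. 380. 330.] (0, 80, 80) [-32. -99. -44.] 42.3 7.4 [231. 400. 306.] [0.5  0.03 2.17 0.94 0.89 2.69]
(150, 400, 330) [-129.    3.   32.] [150. 400. 330.] (0, 0, 0) [0. 0. 0.] 38.0 6.4 [171. 362. 234.] [0.55 0.04 2.38 1.04 0.71 2.69]
(150, 400, 330) [-129.    3.   32.] [150. 400. 330.] (-80, 80, 60) [-105.  -70.  -20.] 41.4 7.1 [105. 438. 239.] [0.88 0.07 2.36 1.28 0.53 2.69]
(150, 400, 330) [-129.    3.   32.] [150. 400. 330.] (0, 80, 80) [-32. -99. -44.] 43.0 7.6 [187. 424. 285.] [0.63 0.05 2.24 1.05 0.76 2.69]
(250, 400, 380) [-82. -84. -20.] [250. 400. 380.] (0, 0, 0) [0. 0. 0.] 38.6 5.6 [270. 336. 292.] [0.32 0.03 2.18 0.84 0.96 2.69]
(250, 400, 380) [-82. -84. -20.] [250. 400. 380.] (-80, 80, 60) [-105.  -70.  -20.] 42.7 8.2 [217. 400. 312.] [0.52 0.01 2.17 0.94 0.89 2.69]
(250
[... 689 characters left out ...]
100, 420, 330) [-175.   29.   43.] [100. 420. 330.] (-80, 80, 60) [-105.  -70.  -20.] 41.1 6.3 [ 48. 467. 227.] [1.11 0.11 2.36 1.49 0.36 2.69]
(100, 420, 330) [-175.   29.   43.] [100. 420. 330.] (0, 80, 80) [-32. -99. -44.] 43.5 7.6 [137. 452. 266.] [0.8  0.07 2.28 1.19 0.62 2.69]
(200, 450, 380) [-149.  -76.    2.] [200. 450. 380.] (0, 0, 0) [0. 0. 0.] 41.5 6.5 [223. 401. 283.] [0.53 0.06 2.21 0.99 0.82 2.69]
(200, 450, 380) [-149.  -76.    2.] [200. 450. 380.] (-80, 80, 60) [-105.  -70.  -20.] 44.4 7.7 [168. 464. 284.] [0.75 0.08 2.21 1.13 0.68 2.69]
(200, 450, 380) [-149.  -76.    2.] [200. 450. 380.] (0, 80, 80) [-32. -99. -44.] 45.0 7.6 [241. 454. 328.] [0.59 0.08 2.07 0.99 0.86 2.69]
```

Call:
{"api": "step_arm", "payload": {
  "moves": [
    {"tx":-28,"ty":-8,"tz":7,"roll":-0.12},
    {"tx":-56,"ty":-16,"tz":14,"roll":-0.24},
    {"tx":-84,"ty":-23,"tz":22,"roll":-0.36},
    {"tx":-84,"ty":-23,"tz":22,"roll":-0.48},
    {"tx":-84,"ty":-23,"tz":22,"roll":-0.6},
    {"tx":-84,"ty":-23,"tz":22,"roll":-0.6}
  ]
}}

```text
t: 8.67
eef_pos: [199.0, 378.7, 329.4]
tcp_rot: [-2.784, 0.161, -0.228]
ft_force: [1.2, -0.7, 0.7]
opening: 1.0
grip_force: 0.0
```

Call:
{"api": "step_arm", "payload": {
  "moves": [
    {"tx":-32,"ty":-99,"tz":-44,"roll":1.4},
    {"tx":-32,"ty":-99,"tz":-44,"roll":1.4},
    {"tx":-32,"ty":-99,"tz":-44,"roll":1.4},
    {"tx":-32,"ty":-99,"tz":-44,"roll":1.4},
    {"tx":-32,"ty":-99,"tz":-44,"roll":1.4},
    {"tx":-32,"ty":-99,"tz":-44,"roll":1.4},
    {"tx":-32,"ty":-99,"tz":-44,"roll":1.4},
    {"tx":-32,"ty":-99,"tz":-44,"roll":1.4},
    {"tx":-32,"ty":-99,"tz":-44,"roll":1.4},
    {"tx":-32,"ty":-99,"tz":-44,"roll":1.4},
    {"tx":-32,"ty":-99,"tz":-44,"roll":1.4},
    {"tx":-32,"ty":-99,"tz":-44,"roll":1.4}
  ]
}}

```text
t: 9.67
eef_pos: [233.6, 390.9, 296.0]
tcp_rot: [-2.955, 0.699, -1.161]
ft_force: [0.9, 0.5, 0.5]
opening: 1.003
grip_force: 0.0
```

```bash
cat >> st.py <<'E'
import numpy as np
z=R.from_euler("xyz",s["tcp_rot"]).as_matrix()[:,2]
print("tilt,az",np.degrees([np.arccos(-z[2]),np.arctan2(-z[0],z[1])]).round(2))
E
python3 st.py; python3 s6.py
```

```text
9.6667 [0.4952 0.0422 2.1771 0.9336 0.8702 2.6856] [233.6 390.9 296. ] [-2.9549  0.6995 -1.1613] [0.9 0.5 0.5] 1.003 0.0
[[0.305, -0.949, -0.082], [-0.702, -0.282, 0.654], [-0.644, -0.142, -0.752]]
tilt,az [41.25  7.11]
(0, 0, 0) 4 [0. 0. 0.] 48.3 4.0 [233. 385. 258.] [0.41 0.11 2.33 1.25 0.84 2.69]
(0, 0, 0) 8 [0. 0. 0.] 51.9 -1.5 [223. 386. 224.] [0.41 0.19 2.46 1.58 0.79 2.69]
(0, 120, 0) 4 [-84. -34.  79.] 49.3 2.6 [228. 496. 244.] [0.7  0.24 2.22 1.49 0.65 2.69]
(0, 120, 0) 8 [-84. -34.  79.] 52.7 -4.5 [214. 505. 225.] [0.77 0.28 2.31 1.92 0.59 2.69]
(-60, 120, 0) 4 [-103.   23.   83.] 48.7 3.0 [173. 495. 243.] [0.81 0.2  2.28 1.58 0.58 2.69]
(-60, 120, 0) 8 [-103.   23.   83.] 51.8 -4.1 [155. 509. 230.] [0.92 0.23 2.35 2.07 0.51 2.69]
(0, 120, 100) 4 [-149.  -48.    3.] 51.0 2.6 [233. 456. 270.] [0.59 0.16 2.25 1.4  0.74 2.69]
(0, 120, 100) 8 [-149.  -48.    3.] 53.9 -4.1 [209. 486. 241.] [0.73 0.23 2.34 1.87 0.63 2.69]
(-80, 80, 60) 4 [-119.   45.   14.] 50.2 3.2 [167. 447. 264.] [0.69 0.1  2.35 1.48 0.67 2.69]
(-80, 80, 60) 8 [-119.   45.   14.] 52.5 -3.3 [135. 469. 241.] [0.87 0.15 2.43 2.01 0.55 2.69]
(-80, 0, 80) 4 [-76.  65. -54.] 50.5 4.2 [174. 372. 278.] [ 0.43 -0.01  2.42  1.27  0.86  2.69]
(-80, 0, 80) 8 [-76.  65. -54.] 53.0 -0.5 [151. 385. 238.] [0.53 0.09 2.55 1.67 0.76 2.69]
(0, 0, 120) 4 [-77. -17. -90.] 51.2 3.7 [242. 359. 299.] [0.28 0.03 2.3  1.16 0.98 2.69]
(0, 0, 120) 8 [-77. -17. -90.] 54.6 -1.3 [228. 365. 254.] [0.3  0.12 2.46 1.46 0.89 2.69]
(-80, -60, 60) 4 [-21.  84. -78.] 49.4 5.2 [171. 311. 285.] [ 0.18 -0.1   2.45  1.07  1.04  2.69]
(-80, -60, 60) 8 [-21.  84. -78.] 52.6 1.6 [158. 313. 239.] [0.15 0.03 2.61 1.32 0.95 2.69]
```

```bash
cat > s8.py <<'E'
from sim import *
from cell import env
import pickle
from h import at
T=pickle.load(open("a.pkl","rb"))["top"]
print("reagent",at(T,429,148,60).round(0),at(T,429,148,120).round(0))
q=env.state()["joints"]
def go(q,tgt,roll,n):
    p,r=fk(q,P);t=r.inv().apply(np.array(tgt)-p);print("cmd",t.round(0),roll)
    q=call(q,[(*(t*min(1,(k+1)/(n-1))),roll*min(1,(k+1)/(n-1))) for k in range(n)],1.7);p,r=fk(q,P);print(p.round(0),r.as_matrix().round(3).tolist(),q.round(2));return q
q=go(q,(340,110,340),0,9)
q=go(q,(440,-150,300),.29,9)
q=go(q,(521.4,-353.6,90.6),0,10)
E
python3 s8.py
```

```text
reagent [ 685. -412.   60.] [ 676. -399.  120.]
cmd [ 205.  -27. -227.] 0
[340. 110. 340.] [[0.305, -0.949, -0.082], [-0.702, -0.282, 0.654], [-0.644, -0.142, -0.752]] [-0.37  0.05  2.04  0.62  1.47  2.23]
cmd [ 239.  -16. -148.] 0.29
[ 440. -150.  300.] [[0.021, -0.996, -0.082], [-0.753, -0.069, 0.654], [-0.658, 0.048, -0.752]] [-0.74  0.39  1.68  0.45  1.65  2.25]
cmd [293. -77.  18.] 0
[ 521. -354.   91.] [[0.021, -0.996, -0.082], [-0.753, -0.069, 0.654], [-0.658, 0.048, -0.752]] [-0.86  0.88  1.32  0.37  1.57  2.11]
```

Call:
{"api": "step_arm", "payload": {
  "moves": [
    {"tx":26,"ty":-3,"tz":-28,"roll":0},
    {"tx":52,"ty":-7,"tz":-57,"roll":0},
    {"tx":78,"ty":-10,"tz":-85,"roll":0},
    {"tx":104,"ty":-14,"tz":-114,"roll":0},
    {"tx":130,"ty":-17,"tz":-142,"roll":0},
    {"tx":156,"ty":-20,"tz":-170,"roll":0},
    {"tx":182,"ty":-24,"tz":-200,"roll":0},
    {"tx":205,"ty":-27,"tz":-227,"roll":0}
  ]
}}

```text
t: 10.33
eef_pos: [341.5, 105.0, 339.5]
tcp_rot: [-2.957, 0.699, -1.163]
ft_force: [2.0, 0.4, -1.1]
opening: 0.999
grip_force: 0.0
```

Call:
{"api": "step_arm", "payload": {
  "moves": [
    {"tx":30,"ty":-2,"tz":-18,"roll":0.04},
    {"tx":60,"ty":-4,"tz":-37,"roll":0.08},
    {"tx":90,"ty":-6,"tz":-56,"roll":0.12},
    {"tx":120,"ty":-8,"tz":-74,"roll":0.16},
    {"tx":150,"ty":-10,"tz":-92,"roll":0.2},
    {"tx":180,"ty":-12,"tz":-111,"roll":0.24},
    {"tx":210,"ty":-14,"tz":-130,"roll":0.27},
    {"tx":239,"ty":-16,"tz":-148,"roll":0.29}
  ]
}}

```text
t: 11.0
eef_pos: [442.8, -154.1, 298.6]
tcp_rot: [3.074, 0.716, -1.547]
ft_force: [0.7, -0.9, 0.2]
opening: 0.998
grip_force: 0.0
```

Call:
{"api": "step_arm", "payload": {
  "moves": [
    {"tx":33,"ty":-9,"tz":2,"roll":0},
    {"tx":66,"ty":-17,"tz":4,"roll":0},
    {"tx":99,"ty":-26,"tz":6,"roll":0},
    {"tx":132,"ty":-35,"tz":8,"roll":0},
    {"tx":165,"ty":-43,"tz":10,"roll":0},
    {"tx":198,"ty":-52,"tz":12,"roll":0},
    {"tx":231,"ty":-61,"tz":14,"roll":0},
    {"tx":264,"ty":-69,"tz":16,"roll":0},
    {"tx":293,"ty":-77,"tz":18,"roll":0},
    {"tx":293,"ty":-77,"tz":18,"roll":0}
  ]
}}

```text
t: 11.83
eef_pos: [524.5, -357.4, 84.2]
tcp_rot: [3.071, 0.72, -1.548]
ft_force: [1.0, -0.7, -0.7]
opening: 0.999
grip_force: 0.0
```

```bash
python3 st.py; python3 snap.py d wrist scene; python3 - <<'E'
import pickle,cv2,numpy as np
d=pickle.load(open("d.pkl","rb"))
s=d["scene"]["pixels"];w=d["wrist"]["pixels"]
o=np.zeros((600,800,3),np.uint8)
o[:400,:640]=w
o[400:600,:320]=cv2.resize(s[100:300,80:400],(320,200))
cv2.imwrite("pics/d1.png",o)
from h import proj
for p in [(515.5,-307,46),(604,-275,8),(606,-321,8),(426,-329,8),(438,-285,8)]: print(p,proj(d["wrist"],p,True).round(0))
E
```

```text
11.8333 [-0.8604  0.8918  1.3092  0.3714  1.5752  2.1105] [ 524.5 -357.4   84.2] [ 3.0711  0.7196 -1.5483] [ 1.  -0.7 -0.7] 0.999 0.0
[[0.017, -0.996, -0.085], [-0.752, -0.069, 0.656], [-0.659, 0.053, -0.75]]
tilt,az [41.39  7.41]
11.9333 [-0.858  0.885  1.313  0.372  1.576  2.11 ] [ 524.7 -355.3   88.1] [ 3.0748  0.7186 -1.5434] [-0.   0.7  0.5]
(515.5, -307, 46) [325. 224.]
(604, -275, 8) [228. 206.]
(606, -321, 8) [216. 177.]
(426, -329, 8) [426. 171.]
(438, -285, 8) [400. 200.]
```

View pics/d1.png

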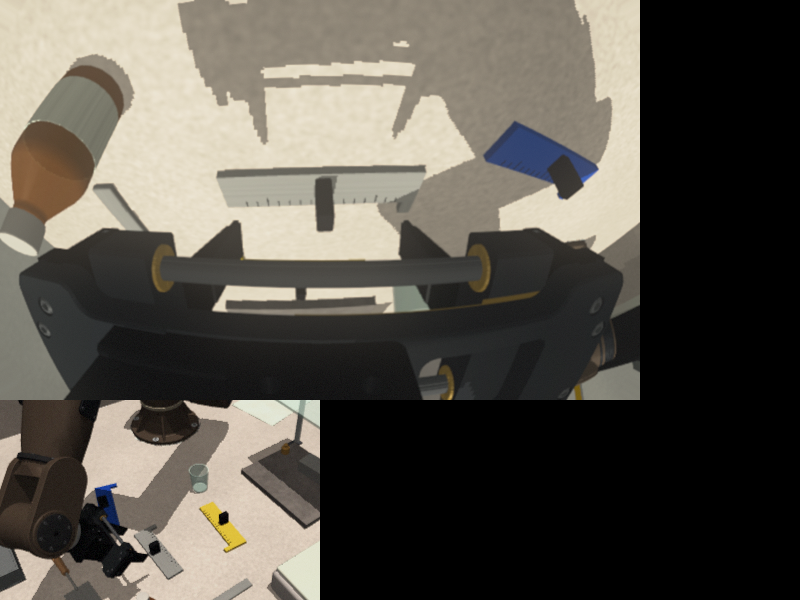

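Call:
{"api": "step_arm", "payload": {
  "moves": [
    {"tx":0,"ty":0,"tz":22,"roll":0},
    {"tx":-1,"ty":1,"tz":42,"roll":0},
    {"tx":-2,"ty":2,"tz":60,"roll":0},
    {"tx":-3,"ty":3,"tz":76,"roll":0},
    {"tx":-3,"ty":3,"tz":86,"roll":0},
    {"tx":-3,"ty":3,"tz":89,"roll":0},
    {"tx":-3,"ty":3,"tz":89,"roll":0}
  ]
}}

```text
t: 12.52
eef_pos: [515.0, -294.4, 25.0]
tcp_rot: [3.079, 0.717, -1.537]
ft_force: [0.9, -0.3, 0.2]
opening: 1.006
grip_force: 0.0
```

Call:
{"api": "step_arm", "payload": {
  "grip": 0,
  "moves": [
    {"tx":0,"ty":0,"tz":0,"roll":0},
    {"tx":0,"ty":0,"tz":0,"roll":0},
    {"tx":0,"ty":0,"tz":0,"roll":0},
    {"tx":0,"ty":0,"tz":0,"roll":0},
    {"tx":0,"ty":0,"tz":0,"roll":0},
    {"tx":0,"ty":0,"tz":0,"roll":0},
    {"tx":0,"ty":0,"tz":0,"roll":0},
    {"tx":0,"ty":0,"tz":0,"roll":0}
  ]
}}

```text
t: 13.18
eef_pos: [515.0, -294.7, 24.2]
tcp_rot: [3.079, 0.718, -1.537]
ft_force: [-0.3, -0.1, 0.1]
opening: 0.495
grip_force: 0.0
```

```bash
python3 st.py
```

```text
13.1833 [-0.8128  0.9085  1.4784  0.4057  1.387   2.0649] [ 515.  -294.7   24.2] [ 3.079   0.7175 -1.5371] [-0.3 -0.1  0.1] 0.495 0.0
[[0.025, -0.996, -0.085], [-0.753, -0.075, 0.654], [-0.658, 0.047, -0.752]]
tilt,az [41.24  7.37]
```

Call:
{"api": "step_arm", "payload": {
  "grip": 0,
  "moves": [
    {"tx":0,"ty":0,"tz":0,"roll":0},
    {"tx":0,"ty":0,"tz":0,"roll":0},
    {"tx":0,"ty":0,"tz":0,"roll":0},
    {"tx":0,"ty":0,"tz":0,"roll":0},
    {"tx":0,"ty":0,"tz":0,"roll":0},
    {"tx":0,"ty":0,"tz":0,"roll":0},
    {"tx":0,"ty":0,"tz":0,"roll":0},
    {"tx":0,"ty":0,"tz":0,"roll":0}
  ]
}}

```text
t: 13.85
eef_pos: [515.2, -294.9, 24.5]
tcp_rot: [3.08, 0.717, -1.537]
ft_force: [0.9, -2.0, 3.7]
opening: 0.154
grip_force: 29.8
```

```bash
python3 st.py
```

```text
13.85 [-0.8129  0.9081  1.478   0.406   1.387   2.0647] [ 515.2 -294.9   24.5] [ 3.0802  0.717  -1.5366] [ 0.9 -2.   3.7] 0.154 29.76717710494995
[[0.026, -0.996, -0.084], [-0.753, -0.074, 0.653], [-0.657, 0.046, -0.752]]
tilt,az [41.2   7.31]
```

Call:
{"api": "step_arm", "payload": {
  "moves": [
    {"tx":-10,"ty":1,"tz":-11,"roll":0},
    {"tx":-26,"ty":2,"tz":-30,"roll":0},
    {"tx":-46,"ty":3,"tz":-53,"roll":0},
    {"tx":-64,"ty":4,"tz":-74,"roll":0},
    {"tx":-72,"ty":5,"tz":-83,"roll":0},
    {"tx":-72,"ty":5,"tz":-83,"roll":0}
  ]
}}

```text
t: 14.35
eef_pos: [515.6, -295.5, 136.9]
tcp_rot: [3.083, 0.714, -1.534]
ft_force: [1.0, -0.4, -2.5]
opening: 0.148
grip_force: 30.0
```

Call:
{"api": "step_arm", "payload": {
  "moves": [
    {"tx":-10,"ty":-3,"tz":10,"roll":-0.01},
    {"tx":-30,"ty":-10,"tz":30,"roll":-0.02},
    {"tx":-58,"ty":-19,"tz":58,"roll":-0.03},
    {"tx":-86,"ty":-28,"tz":86,"roll":-0.04},
    {"tx":-114,"ty":-37,"tz":115,"roll":-0.05},
    {"tx":-142,"ty":-46,"tz":143,"roll":-0.06},
    {"tx":-170,"ty":-55,"tz":171,"roll":-0.07},
    {"tx":-198,"ty":-64,"tz":200,"roll":-0.07},
    {"tx":-226,"ty":-73,"tz":228,"roll":-0.07},
    {"tx":-248,"ty":-80,"tz":250,"roll":-0.07},
    {"tx":-262,"ty":-84,"tz":264,"roll":-0.07},
    {"tx":-266,"ty":-86,"tz":268,"roll":-0.07}
  ]
}}

```text
t: 15.35
eef_pos: [569.5, 90.7, 101.6]
tcp_rot: [3.135, 0.721, -1.444]
ft_force: [1.1, 0.1, -2.4]
opening: 0.145
grip_force: 30.0
```

```bash
python3 st.py; python3 snap.py e wrist scene; python3 - <<'E'
import pickle,cv2,numpy as np
d=pickle.load(open("e.pkl","rb"))
s=d["scene"]["pixels"];w=d["wrist"]["pixels"]
o=np.zeros((600,800,3),np.uint8)
o[:300,:800]=cv2.resize(w[0:240],(800,300))
o[300:600,:]=cv2.resize(s[110:222,160:459],(800,300),interpolation=cv2.INTER_CUBIC)
cv2.imwrite("pics/e1.png",o)
E
```

```text
15.35 [-0.2555  0.6834  1.7746  0.7385  1.1341  2.278 ] [569.5  90.7 101.6] [ 3.135   0.721  -1.4439] [ 1.1  0.1 -2.4] 0.145 29.99219387769699
[[0.095, -0.991, -0.09], [-0.745, -0.131, 0.654], [-0.66, 0.005, -0.751]]
tilt,az [41.31  7.84]
15.45 [-0.259  0.683  1.773  0.737  1.135  2.277] [570.3  88.3 102.1] [ 3.1369  0.7202 -1.444 ] [-0.2 -1.1 -2.2]
```

View pics/e1.png

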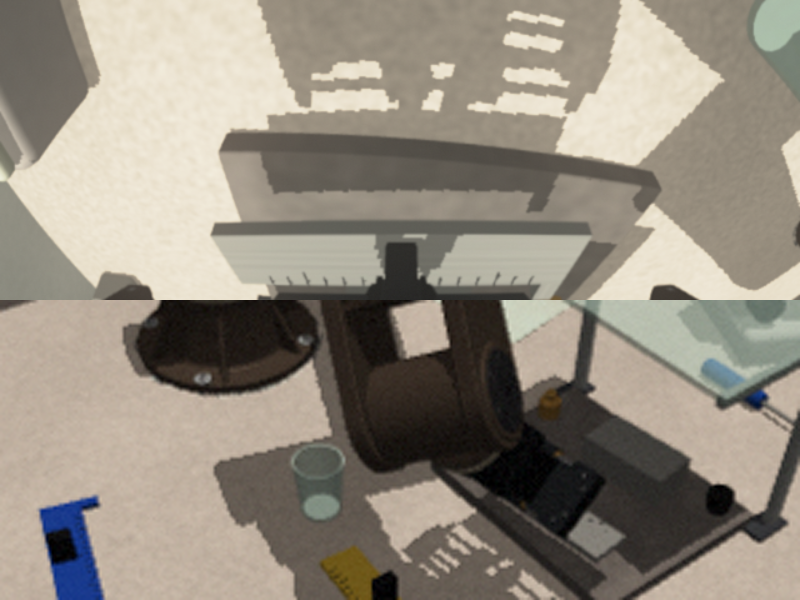

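```bash
python3 - <<'E'
import pickle
from h import *
d=pickle.load(open("e.pkl","rb"));W=d["wrist"]
for z in(70,78,86,94):
    a=at(W,212/1.25,222/1.25,z,True);b=at(W,590/1.25,222/1.25,z,True);v=a-b
    print("bottom edge",z,a.round(1),b.round(1),np.linalg.norm(v).round(1),np.degrees(np.arctan2(v[1],v[0])).round(2))
    m=(a+b)/2;az=np.arctan2(v[1],v[0]);n=np.array([-np.sin(az),np.cos(az),0]);print("   grip xy",(m+17*n)[:2].round(1), "tool grasp",(d["s"]["eef_pos"]-18.8*R.from_euler('xyz',d["s"]["tcp_rot"]).as_matrix()[:,2]).round(1))
a=at(W,212/1.25,236/1.25,86,True);b=at(W,590/1.25,234/1.25,86,True);print("top",a,b)
E
```

```text
bottom edge 70 [668.8  83.4  70. ] [473.6  58.5  70. ] 196.8 7.26
   grip xy [569.1  87.8] tool grasp [572.   76.  116.2]
bottom edge 78 [663.4  72.5  78. ] [481.8  49.4  78. ] 183.1 7.26
   grip xy [570.5  77.8] tool grasp [572.   76.  116.2]
bottom edge 86 [658.   61.6  86. ] [490.   40.2  86. ] 169.4 7.26
   grip xy [571.9  67.8] tool grasp [572.   76.  116.2]
bottom edge 94 [652.6  50.7  94. ] [498.2  31.   94. ] 155.7 7.26
   grip xy [573.3  57.7] tool grasp [572.   76.  116.2]
top [661.11983024  72.69484533  86.        ] [484.92240961  48.7277286   86.        ]
```

Call:
{"api": "step_arm", "payload": {
  "moves": [
    {"tx":-4,"ty":-1,"tz":11,"roll":0},
    {"tx":-10,"ty":-3,"tz":26,"roll":0},
    {"tx":-18,"ty":-5,"tz":46,"roll":0},
    {"tx":-26,"ty":-7,"tz":66,"roll":0},
    {"tx":-34,"ty":-9,"tz":86,"roll":0},
    {"tx":-39,"ty":-10,"tz":100,"roll":0},
    {"tx":-42,"ty":-11,"tz":107,"roll":0},
    {"tx":-42,"ty":-11,"tz":107,"roll":0},
    {"tx":-42,"ty":-11,"tz":107,"roll":0}
  ]
}}

```text
t: 16.2
eef_pos: [569.3, 189.3, 50.6]
tcp_rot: [3.14, 0.72, -1.444]
ft_force: [0.5, -0.6, -2.1]
opening: 0.142
grip_force: 30.0
```

```bash
python3 st.py; python3 snap.py f scene wrist; python3 - <<'E'
import pickle,cv2,numpy as np
d=pickle.load(open("f.pkl","rb"))
s=d["scene"]["pixels"];w=d["wrist"]["pixels"]
o=np.zeros((600,800,3),np.uint8)
o[:450,:800]=cv2.resize(s[135:225,290:450],(800,450),interpolation=cv2.INTER_CUBIC)
o[450:,:400]=cv2.resize(w[:240],(400,150))
cv2.imwrite("pics/f1.png",o)
E
```

```text
16.2 [-0.0919  0.7555  1.8135  0.8826  0.9837  2.2604] [569.3 189.3  50.6] [ 3.1402  0.7196 -1.444 ] [ 0.5 -0.6 -2.1] 0.142 29.99200075864792
[[0.095, -0.992, -0.085], [-0.746, -0.127, 0.654], [-0.659, 0.001, -0.752]]
tilt,az [41.23  7.39]
16.3 [-0.093  0.755  1.813  0.883  0.984  2.26 ] [569.7 188.7  51. ] [ 3.1413  0.7194 -1.4442] [ 0.4 -0.1 -2. ]
```

View pics/f1.png

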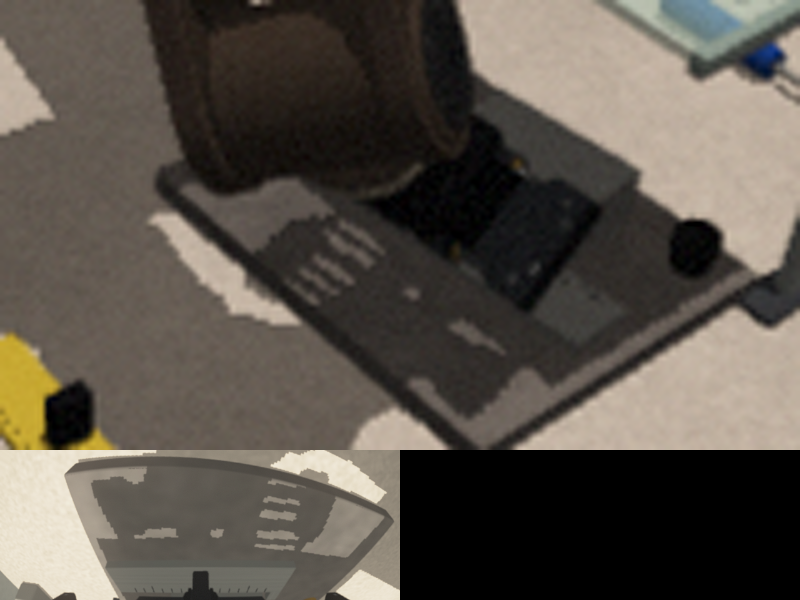

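Call:
{"api": "step_arm", "payload": {
  "moves": [
    {"tx":1.3,"ty":0,"tz":1.5,"roll":0},
    {"tx":2.6,"ty":0,"tz":3,"roll":0},
    {"tx":3.6,"ty":0,"tz":4.1,"roll":0},
    {"tx":3.6,"ty":0,"tz":4.1,"roll":0}
  ]
}}

```text
t: 16.63
eef_pos: [569.3, 189.2, 45.0]
tcp_rot: [3.14, 0.72, -1.445]
ft_force: [-0.1, 0.0, -2.0]
opening: 0.146
grip_force: 30.0
```

Call:
{"api": "step_arm", "payload": {
  "moves": [
    {"tx":0.7,"ty":0,"tz":0.75,"roll":0},
    {"tx":0.7,"ty":0,"tz":0.75,"roll":0}
  ]
}}

```text
t: 16.8
eef_pos: [569.3, 189.3, 44.5]
tcp_rot: [3.141, 0.72, -1.444]
ft_force: [-0.8, -1.4, 2.4]
opening: 0.145
grip_force: 30.0
```

Call:
{"api": "step_arm", "payload": {
  "moves": [
    {"tx":0.7,"ty":0,"tz":0.75,"roll":0},
    {"tx":0.7,"ty":0,"tz":0.75,"roll":0}
  ]
}}

```text
t: 16.97
eef_pos: [569.4, 189.4, 44.5]
tcp_rot: [3.141, 0.721, -1.443]
ft_force: [-4.4, -6.0, 12.0]
opening: 0.145
grip_force: 30.0
```

Call:
{"api": "step_arm", "payload": {
  "moves": [
    {"tx":-0.6,"ty":0,"tz":-0.7,"roll":0},
    {"tx":-2.1,"ty":0.1,"tz":0.6,"roll":0},
    {"tx":-3.6,"ty":0.1,"tz":1.9,"roll":0},
    {"tx":-5.1,"ty":0.2,"tz":3.2,"roll":0},
    {"tx":-6.6,"ty":0.2,"tz":4.6,"roll":0},
    {"tx":-6.6,"ty":0.2,"tz":4.6,"roll":0}
  ]
}}

```text
t: 17.47
eef_pos: [568.5, 197.8, 44.5]
tcp_rot: [-3.141, 0.72, -1.443]
ft_force: [1.0, -1.1, 4.9]
opening: 0.145
grip_force: 30.0
```

Call:
{"api": "step_arm", "payload": {
  "moves": [
    {"tx":-0.75,"ty":0,"tz":0.66,"roll":0},
    {"tx":-1.5,"ty":0.1,"tz":1.3,"roll":0},
    {"tx":-1.5,"ty":0.1,"tz":1.3,"roll":0}
  ]
}}

```text
t: 17.72
eef_pos: [568.2, 199.5, 44.5]
tcp_rot: [-3.141, 0.72, -1.443]
ft_force: [1.5, -3.8, 6.5]
opening: 0.148
grip_force: 30.0
```

Call:
{"api": "step_arm", "payload": {
  "moves": [
    {"tx":-0.35,"ty":0,"tz":-0.4,"roll":0},
    {"tx":-1.1,"ty":0,"tz":0.25,"roll":0},
    {"tx":-1.9,"ty":0.1,"tz":0.9,"roll":0},
    {"tx":-1.9,"ty":0.1,"tz":0.9,"roll":0}
  ]
}}

```text
t: 18.05
eef_pos: [567.2, 201.7, 44.5]
tcp_rot: [3.14, 0.72, -1.444]
ft_force: [1.5, 1.2, -1.1]
opening: 0.144
grip_force: 30.0
```

Call:
{"api": "step_arm", "payload": {
  "moves": [
    {"tx":-0.75,"ty":0,"tz":0.6,"roll":0},
    {"tx":-0.75,"ty":0,"tz":0.6,"roll":0}
  ]
}}

```text
t: 18.22
eef_pos: [567.0, 202.5, 44.5]
tcp_rot: [3.14, 0.72, -1.444]
ft_force: [-0.3, -0.6, -1.8]
opening: 0.143
grip_force: 30.0
```

Call:
{"api": "step_arm", "payload": {
  "moves": [
    {"tx":-0.4,"ty":0,"tz":0.33,"roll":0},
    {"tx":-0.4,"ty":0,"tz":0.33,"roll":0}
  ]
}}

```text
t: 18.38
eef_pos: [567.0, 202.9, 44.6]
tcp_rot: [3.14, 0.72, -1.444]
ft_force: [-0.1, -0.1, -1.7]
opening: 0.145
grip_force: 30.0
```

Call:
{"api": "step_arm", "payload": {
  "moves": [
    {"tx":-0.4,"ty":0,"tz":0.33,"roll":0},
    {"tx":-0.4,"ty":0,"tz":0.33,"roll":0}
  ]
}}

```text
t: 18.55
eef_pos: [567.0, 203.4, 44.6]
tcp_rot: [3.14, 0.72, -1.444]
ft_force: [0.0, 0.2, -1.9]
opening: 0.146
grip_force: 30.0
```

Call:
{"api": "step_arm", "payload": {
  "moves": [
    {"tx":-0.4,"ty":0,"tz":0.33,"roll":0},
    {"tx":-0.4,"ty":0,"tz":0.33,"roll":0}
  ]
}}

```text
t: 18.72
eef_pos: [567.0, 203.9, 44.7]
tcp_rot: [3.14, 0.72, -1.444]
ft_force: [0.2, 0.5, -2.2]
opening: 0.145
grip_force: 30.0
```

Call:
{"api": "step_arm", "payload": {
  "moves": [
    {"tx":-0.4,"ty":0,"tz":0.33,"roll":0},
    {"tx":-0.4,"ty":0,"tz":0.33,"roll":0}
  ]
}}

```text
t: 18.88
eef_pos: [566.9, 204.4, 44.7]
tcp_rot: [3.14, 0.72, -1.444]
ft_force: [-0.0, 0.7, -3.1]
opening: 0.145
grip_force: 30.0
```

Call:
{"api": "step_arm", "payload": {
  "moves": [
    {"tx":-0.4,"ty":0,"tz":0.36,"roll":0},
    {"tx":-0.4,"ty":0,"tz":0.36,"roll":0}
  ]
}}

```text
t: 19.05
eef_pos: [566.9, 204.9, 44.8]
tcp_rot: [3.14, 0.72, -1.444]
ft_force: [0.7, 0.6, -2.5]
opening: 0.146
grip_force: 30.0
```

Call:
{"api": "step_arm", "payload": {
  "moves": [
    {"tx":-0.4,"ty":0,"tz":0.38,"roll":0},
    {"tx":-0.4,"ty":0,"tz":0.38,"roll":0}
  ]
}}

```text
t: 19.22
eef_pos: [566.8, 205.5, 44.8]
tcp_rot: [3.14, 0.72, -1.444]
ft_force: [0.1, -0.2, -2.2]
opening: 0.144
grip_force: 30.0
```

Call:
{"api": "step_arm", "payload": {
  "moves": [
    {"tx":-0.4,"ty":0,"tz":0.38,"roll":0},
    {"tx":-0.4,"ty":0,"tz":0.38,"roll":0}
  ]
}}

```text
t: 19.38
eef_pos: [566.7, 206.0, 44.7]
tcp_rot: [3.14, 0.72, -1.444]
ft_force: [0.3, 0.3, -2.9]
opening: 0.149
grip_force: 30.0
```

Call:
{"api": "step_arm", "payload": {
  "moves": [
    {"tx":-0.4,"ty":0,"tz":0.38,"roll":0},
    {"tx":-0.4,"ty":0,"tz":0.38,"roll":0}
  ]
}}

```text
t: 19.55
eef_pos: [566.7, 206.6, 44.7]
tcp_rot: [3.14, 0.72, -1.444]
ft_force: [0.3, -0.2, -2.2]
opening: 0.145
grip_force: 30.0
```

Call:
{"api": "step_arm", "payload": {
  "moves": [
    {"tx":-0.4,"ty":0,"tz":0.38,"roll":0},
    {"tx":-0.4,"ty":0,"tz":0.38,"roll":0}
  ]
}}

```text
t: 19.72
eef_pos: [566.6, 207.1, 44.7]
tcp_rot: [3.14, 0.72, -1.444]
ft_force: [-0.5, -0.3, -2.8]
opening: 0.145
grip_force: 30.0
```

Call:
{"api": "step_arm", "payload": {
  "moves": [
    {"tx":-0.4,"ty":0,"tz":0.38,"roll":0},
    {"tx":-0.4,"ty":0,"tz":0.38,"roll":0}
  ]
}}

```text
t: 19.88
eef_pos: [566.5, 207.7, 44.7]
tcp_rot: [3.14, 0.72, -1.444]
ft_force: [-0.3, -0.4, -2.5]
opening: 0.145
grip_force: 30.0
```

Call:
{"api": "step_arm", "payload": {
  "moves": [
    {"tx":-0.4,"ty":0,"tz":0.38,"roll":0},
    {"tx":-0.4,"ty":0,"tz":0.38,"roll":0}
  ]
}}

```text
t: 20.05
eef_pos: [566.5, 208.1, 44.7]
tcp_rot: [3.141, 0.719, -1.444]
ft_force: [1.0, -1.5, -2.9]
opening: 0.143
grip_force: 30.0
```

Call:
{"api": "step_arm", "payload": {
  "moves": [
    {"tx":-0.4,"ty":0,"tz":0.38,"roll":0},
    {"tx":-0.4,"ty":0,"tz":0.38,"roll":0}
  ]
}}

```text
t: 20.22
eef_pos: [566.6, 208.4, 44.7]
tcp_rot: [3.141, 0.719, -1.443]
ft_force: [1.1, -5.1, 0.4]
opening: 0.143
grip_force: 30.0
```

Call:
{"api": "step_arm", "payload": {
  "moves": [
    {"tx":-0.4,"ty":0,"tz":0.38,"roll":0},
    {"tx":-0.4,"ty":0,"tz":0.38,"roll":0}
  ]
}}

```text
t: 20.38
eef_pos: [566.7, 208.8, 44.7]
tcp_rot: [-3.142, 0.719, -1.443]
ft_force: [0.7, -7.3, 0.8]
opening: 0.146
grip_force: 30.0
```

Call:
{"api": "step_arm", "payload": {
  "moves": [
    {"tx":0.5,"ty":0,"tz":-0.45,"roll":0},
    {"tx":0.5,"ty":-1.3,"tz":-0.45,"roll":0},
    {"tx":0.5,"ty":-2.6,"tz":-0.45,"roll":0},
    {"tx":0.5,"ty":-4,"tz":-0.45,"roll":0},
    {"tx":0.5,"ty":-4,"tz":-0.45,"roll":0}
  ]
}}

```text
t: 20.8
eef_pos: [570.0, 209.1, 44.6]
tcp_rot: [3.139, 0.72, -1.444]
ft_force: [-2.2, -3.9, 0.1]
opening: 0.144
grip_force: 30.0
```

Call:
{"api": "step_arm", "payload": {
  "moves": [
    {"tx":0,"ty":-0.5,"tz":0,"roll":0},
    {"tx":0,"ty":-0.5,"tz":0,"roll":0}
  ]
}}

```text
t: 20.97
eef_pos: [570.2, 209.2, 44.6]
tcp_rot: [3.139, 0.72, -1.444]
ft_force: [-2.8, -5.4, 0.2]
opening: 0.141
grip_force: 30.0
```

Call:
{"api": "step_arm", "payload": {
  "moves": [
    {"tx":0,"ty":-0.5,"tz":0,"roll":0},
    {"tx":0,"ty":-0.5,"tz":0,"roll":0}
  ]
}}

```text
t: 21.13
eef_pos: [570.3, 209.2, 44.6]
tcp_rot: [3.138, 0.72, -1.444]
ft_force: [-5.5, -6.1, 2.0]
opening: 0.145
grip_force: 30.0
```

Call:
{"api": "step_arm", "payload": {
  "moves": [
    {"tx":0.25,"ty":0.4,"tz":-0.22,"roll":0},
    {"tx":0.25,"ty":0.4,"tz":-0.22,"roll":0},
    {"tx":0.25,"ty":0.4,"tz":-0.22,"roll":0}
  ]
}}

```text
t: 21.38
eef_pos: [570.2, 209.0, 44.5]
tcp_rot: [3.138, 0.72, -1.444]
ft_force: [-4.7, -3.4, 0.4]
opening: 0.144
grip_force: 30.0
```

Call:
{"api": "step_arm", "payload": {
  "grip": 32,
  "moves": [
    {"tx":0,"ty":0,"tz":0,"roll":0},
    {"tx":0,"ty":0,"tz":0,"roll":0},
    {"tx":0,"ty":0,"tz":0,"roll":0},
    {"tx":0,"ty":0,"tz":0,"roll":0},
    {"tx":0,"ty":0,"tz":0,"roll":0}
  ]
}}

```text
t: 21.8
eef_pos: [571.2, 208.9, 44.7]
tcp_rot: [3.141, 0.72, -1.444]
ft_force: [0.2, 0.2, -0.7]
opening: 0.334
grip_force: 0.0
```

```bash
python3 st.py; python3 snap.py g wrist top
```

```text
21.8 [-0.0586  0.7671  1.8086  0.9072  0.9654  2.2672] [571.2 208.9  44.7] [ 3.1407  0.7198 -1.444 ] [ 0.2  0.2 -0.7] 0.334 0.0
[[0.095, -0.992, -0.084], [-0.746, -0.127, 0.654], [-0.659, 0.001, -0.752]]
tilt,az [41.24  7.34]
21.9 [-0.059  0.767  1.809  0.907  0.965  2.267] [571.1 208.9  44.7] [ 3.1405  0.7198 -1.444 ] [0.5 0.  0.1]
```

Call:
{"api": "step_arm", "payload": {
  "moves": [
    {"tx":0,"ty":0,"tz":-8,"roll":0},
    {"tx":0,"ty":0,"tz":-25,"roll":0},
    {"tx":0,"ty":0,"tz":-45,"roll":0},
    {"tx":0,"ty":0,"tz":-60,"roll":0},
    {"tx":0,"ty":0,"tz":-65,"roll":0}
  ]
}}

```text
t: 22.32
eef_pos: [577.8, 164.4, 95.9]
tcp_rot: [-3.139, 0.719, -1.443]
ft_force: [0.0, 1.0, -0.1]
opening: 0.335
grip_force: 0.0
```

Call:
{"api": "step_arm", "payload": {
  "grip": 0,
  "moves": [
    {"tx":10,"ty":0,"tz":0,"roll":0},
    {"tx":25,"ty":0,"tz":0,"roll":0},
    {"tx":37,"ty":0,"tz":0,"roll":0},
    {"tx":37,"ty":0,"tz":0,"roll":0},
    {"tx":37,"ty":0,"tz":0,"roll":0},
    {"tx":37,"ty":0,"tz":0,"roll":0}
  ]
}}

```text
t: 22.82
eef_pos: [579.8, 138.9, 68.5]
tcp_rot: [3.139, 0.72, -1.445]
ft_force: [-0.2, 0.1, 0.0]
opening: 0.012
grip_force: 0.0
```

```bash
python3 snap.py k wrist scene top; python3 - <<'E'
import pickle,cv2,numpy as np
d=pickle.load(open("k.pkl","rb"))
s=d["scene"]["pixels"];w=d["wrist"]["pixels"];t=d["top"]["pixels"]
o=np.zeros((600,800,3),np.uint8)
o[:330,:528]=cv2.resize(w[0:330,56:584],(528,330))
o[330:,:480]=cv2.resize(s[135:225,290:450],(480,270),interpolation=cv2.INTER_CUBIC)
o[:400,530:800]=cv2.resize(t[150:230,225:279],(270,400),interpolation=cv2.INTER_CUBIC)
cv2.imwrite("pics/k1.png",o)
E
```

```text
22.9667 [-0.173  0.736  1.777  0.809  1.055  2.273] [580.  139.1  69.2] [ 3.1404  0.7198 -1.4435] [-0.3 -0.6 -0.1]
```

View pics/k1.png

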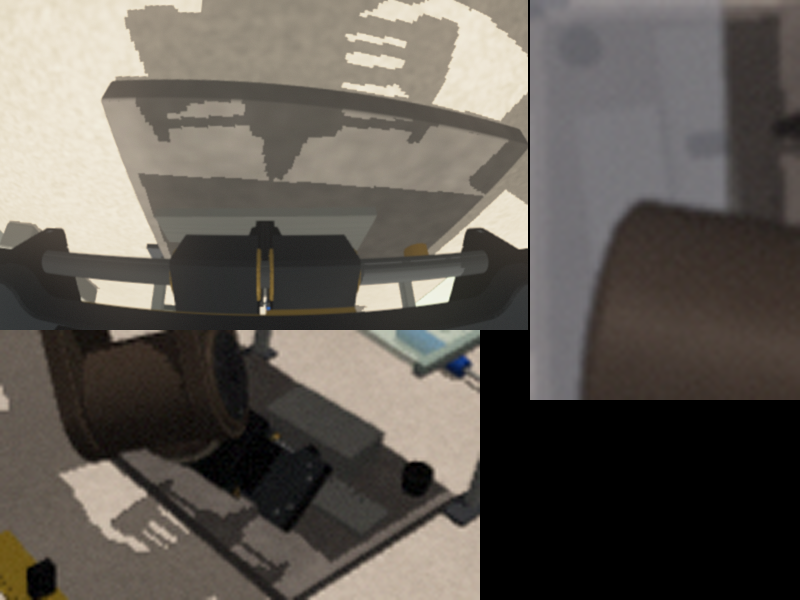

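Call:
{"api": "step_arm", "payload": {
  "moves": [
    {"tx":0,"ty":0,"tz":14,"roll":0},
    {"tx":0,"ty":0,"tz":28,"roll":0},
    {"tx":0,"ty":0,"tz":38,"roll":0},
    {"tx":0,"ty":0,"tz":42,"roll":0},
    {"tx":0,"ty":0,"tz":42,"roll":0},
    {"tx":-1.5,"ty":0,"tz":43.3,"roll":0},
    {"tx":-3,"ty":0,"tz":44.6,"roll":0},
    {"tx":-4.5,"ty":0,"tz":46,"roll":0},
    {"tx":-4.5,"ty":0,"tz":46,"roll":0}
  ]
}}

```text
t: 23.72
eef_pos: [575.8, 172.3, 37.8]
tcp_rot: [3.141, 0.72, -1.444]
ft_force: [-1.0, 0.2, 0.4]
opening: 0.005
grip_force: 0.0
```

Call:
{"api": "step_arm", "payload": {
  "moves": [
    {"tx":-0.38,"ty":0,"tz":0.34,"roll":0},
    {"tx":-0.75,"ty":0,"tz":0.67,"roll":0},
    {"tx":-0.75,"ty":0,"tz":0.67,"roll":0}
  ]
}}

```text
t: 23.97
eef_pos: [575.7, 173.1, 37.6]
tcp_rot: [3.141, 0.72, -1.444]
ft_force: [0.7, -0.3, -0.3]
opening: 0.006
grip_force: 0.0
```

Call:
{"api": "step_arm", "payload": {
  "moves": [
    {"tx":-0.38,"ty":0,"tz":0.34,"roll":0},
    {"tx":-0.75,"ty":0,"tz":0.67,"roll":0},
    {"tx":-0.75,"ty":0,"tz":0.67,"roll":0}
  ]
}}

```text
t: 24.22
eef_pos: [575.5, 174.2, 37.5]
tcp_rot: [3.14, 0.72, -1.444]
ft_force: [0.5, 0.1, -0.5]
opening: 0.004
grip_force: 0.0
```

Call:
{"api": "step_arm", "payload": {
  "moves": [
    {"tx":-0.38,"ty":0,"tz":0.35,"roll":0},
    {"tx":-0.75,"ty":0,"tz":0.7,"roll":0},
    {"tx":-0.75,"ty":0,"tz":0.7,"roll":0}
  ]
}}

```text
t: 24.47
eef_pos: [575.3, 175.3, 37.4]
tcp_rot: [3.14, 0.72, -1.444]
ft_force: [-0.2, 1.0, -0.4]
opening: 0.007
grip_force: 0.0
```

Call:
{"api": "step_arm", "payload": {
  "moves": [
    {"tx":-0.38,"ty":0,"tz":0.34,"roll":0},
    {"tx":-0.38,"ty":0,"tz":0.34,"roll":0}
  ]
}}

```text
t: 24.63
eef_pos: [575.3, 175.7, 37.4]
tcp_rot: [3.141, 0.72, -1.444]
ft_force: [0.3, -0.9, 0.3]
opening: 0.005
grip_force: 0.6
```

Call:
{"api": "step_arm", "payload": {
  "moves": [
    {"tx":-0.38,"ty":0,"tz":0.34,"roll":0},
    {"tx":-0.38,"ty":0,"tz":0.34,"roll":0}
  ]
}}

```text
t: 24.8
eef_pos: [575.4, 176.1, 37.4]
tcp_rot: [3.141, 0.719, -1.444]
ft_force: [0.7, -0.8, 0.4]
opening: 0.005
grip_force: 0.9
```

Call:
{"api": "step_arm", "payload": {
  "moves": [
    {"tx":-0.38,"ty":0,"tz":0.34,"roll":0},
    {"tx":-0.38,"ty":0,"tz":0.34,"roll":0}
  ]
}}

```text
t: 24.97
eef_pos: [575.4, 176.6, 37.4]
tcp_rot: [3.141, 0.719, -1.444]
ft_force: [1.2, -2.1, 1.0]
opening: 0.004
grip_force: 1.0
```

Call:
{"api": "step_arm", "payload": {
  "moves": [
    {"tx":-0.2,"ty":0,"tz":0.17,"roll":0},
    {"tx":-0.2,"ty":0,"tz":0.17,"roll":0},
    {"tx":-0.2,"ty":0,"tz":0.17,"roll":0}
  ]
}}

```text
t: 25.22
eef_pos: [575.3, 176.8, 37.4]
tcp_rot: [3.141, 0.719, -1.444]
ft_force: [1.9, -2.9, 0.2]
opening: 0.006
grip_force: 1.8
```

Call:
{"api": "step_arm", "payload": {
  "moves": [
    {"tx":-0.2,"ty":0,"tz":0.17,"roll":0},
    {"tx":-0.2,"ty":0,"tz":0.17,"roll":0},
    {"tx":-0.2,"ty":0,"tz":0.17,"roll":0}
  ]
}}

```text
t: 25.47
eef_pos: [575.3, 176.9, 37.4]
tcp_rot: [3.141, 0.719, -1.444]
ft_force: [1.7, -4.4, 0.8]
opening: 0.003
grip_force: 2.6
```

Call:
{"api": "step_arm", "payload": {
  "moves": [
    {"tx":0,"ty":-0.3,"tz":0,"roll":0},
    {"tx":0,"ty":-0.3,"tz":0,"roll":0},
    {"tx":0,"ty":-0.3,"tz":0,"roll":0}
  ]
}}

```text
t: 25.72
eef_pos: [575.4, 177.0, 37.4]
tcp_rot: [3.141, 0.719, -1.444]
ft_force: [1.2, -5.1, 0.4]
opening: 0.009
grip_force: 2.7
```

Call:
{"api": "step_arm", "payload": {
  "moves": [
    {"tx":0,"ty":-0.3,"tz":0,"roll":0},
    {"tx":0,"ty":-0.3,"tz":0,"roll":0},
    {"tx":0,"ty":-0.3,"tz":0,"roll":0}
  ]
}}

```text
t: 25.97
eef_pos: [575.5, 177.0, 37.4]
tcp_rot: [3.14, 0.719, -1.444]
ft_force: [-0.6, -5.1, 1.0]
opening: 0.003
grip_force: 2.9
```

```bash
python3 st.py
```

```text
25.9667 [-0.1114  0.7818  1.8006  0.8772  0.9833  2.2401] [575.5 177.   37.4] [ 3.14    0.7195 -1.444 ] [-0.6 -5.1  1. ] 0.003 2.865259840618819
[[0.095, -0.992, -0.085], [-0.746, -0.127, 0.654], [-0.659, 0.001, -0.752]]
tilt,az [41.22  7.4 ]
```

Call:
{"api": "step_arm", "payload": {
  "moves": [
    {"tx":0.05,"ty":-0.3,"tz":-0.05,"roll":0},
    {"tx":0.05,"ty":-0.3,"tz":-0.05,"roll":0},
    {"tx":0.05,"ty":-0.3,"tz":-0.05,"roll":0}
  ]
}}

```text
t: 26.22
eef_pos: [575.6, 177.0, 37.3]
tcp_rot: [3.14, 0.72, -1.444]
ft_force: [0.1, -5.7, 1.1]
opening: 0.003
grip_force: 2.8
```

Call:
{"api": "step_arm", "payload": {
  "moves": [
    {"tx":0.05,"ty":-0.3,"tz":-0.05,"roll":0},
    {"tx":0.05,"ty":-0.3,"tz":-0.05,"roll":0},
    {"tx":0.05,"ty":-0.3,"tz":-0.05,"roll":0}
  ]
}}

```text
t: 26.47
eef_pos: [575.7, 177.0, 37.3]
tcp_rot: [3.139, 0.72, -1.444]
ft_force: [-1.6, -5.4, 1.4]
opening: 0.005
grip_force: 2.8
```

Call:
{"api": "step_arm", "payload": {
  "moves": [
    {"tx":0.05,"ty":-0.3,"tz":-0.05,"roll":0},
    {"tx":0.05,"ty":-0.3,"tz":-0.05,"roll":0},
    {"tx":0.05,"ty":-0.3,"tz":-0.05,"roll":0}
  ]
}}

```text
t: 26.72
eef_pos: [575.8, 177.0, 37.3]
tcp_rot: [3.139, 0.72, -1.444]
ft_force: [-3.1, -6.6, 1.7]
opening: 0.002
grip_force: 2.8
```

Call:
{"api": "step_arm", "payload": {
  "moves": [
    {"tx":0.2,"ty":0,"tz":-0.18,"roll":0},
    {"tx":0.2,"ty":0,"tz":-0.18,"roll":0},
    {"tx":0.2,"ty":0,"tz":-0.18,"roll":0},
    {"tx":0.2,"ty":0,"tz":-0.18,"roll":0},
    {"tx":0.2,"ty":0,"tz":-0.18,"roll":0},
    {"tx":0.2,"ty":0,"tz":-0.18,"roll":0},
    {"tx":0.2,"ty":0,"tz":-0.18,"roll":0},
    {"tx":0.2,"ty":0,"tz":-0.18,"roll":0}
  ]
}}

```text
t: 27.38
eef_pos: [576.0, 176.9, 37.3]
tcp_rot: [3.139, 0.72, -1.444]
ft_force: [-2.9, -5.0, -0.1]
opening: 0.007
grip_force: 2.1
```

```bash
python3 snap.py m wrist scene top; python3 st.py; python3 - <<'E'
# check whether the block moved: compare block region in scene / top, early vs now
import pickle,cv2,numpy as np
a=pickle.load(open("f.pkl","rb"));m=pickle.load(open("m.pkl","rb"));k=pickle.load(open("k.pkl","rb"));g=pickle.load(open("g.pkl","rb"))
o=pickle.load(open("a.pkl","rb"))
def sh(x,y,r):
    f=lambda i:cv2.cvtColor(i[r],cv2.COLOR_BGR2GRAY).astype(np.float32)
    return cv2.phaseCorrelate(f(x),f(y),cv2.createHanningWindow((r[1].stop-r[1].start,r[0].stop-r[0].start),cv2.CV_32F))
# scene far right corner of the block: approx crop (600,235)/5.9+(315,130)
r=(slice(160,182),slice(398,424))
for n,x in(("f",a),("k",k),("m",m)): print("scene",n,sh(o["scene"]["pixels"],x["scene"]["pixels"],r))
r=(slice(168,186),slice(231,254))
for n,x in(("g",g),("k",k),("m",m)): print("top",n,sh(o["top"]["pixels"],x["top"]["pixels"],r))
E
```

```text
27.5333 [-0.111  0.783  1.799  0.876  0.985  2.241] [576.  177.   37.3] [ 3.1389  0.7199 -1.4441] [-3.1 -4.1  0.5]
27.5333 [-0.1115  0.7827  1.7986  0.8759  0.985   2.2415] [576.  177.   37.3] [ 3.1389  0.7199 -1.4441] [-3.1 -4.1  0.5] 0.0 2.0806164701934904
[[0.095, -0.992, -0.086], [-0.746, -0.128, 0.654], [-0.659, 0.002, -0.752]]
tilt,az [41.25  7.5 ]
scene f ((0.4809919114281449, 0.09766163743892875), 0.9403346048461066)
scene k ((0.2580232949742385, -0.10736310110810265), 1.0422609235033578)
scene m ((0.17061469932628093, -0.17333528541202092), 0.9655760247030376)
top g ((0.26536733753353836, -0.09336739233358671), 1.1219166771129325)
top k ((0.11229573694928519, -0.1157570491948956), 1.1728131649670777)
top m ((0.1393641879687202, -0.006082738369419971), 1.2923515554931428)
```

Call:
{"api": "step_arm", "payload": {
  "moves": [
    {"tx":0.1,"ty":0,"tz":-0.09,"roll":0},
    {"tx":0.1,"ty":0,"tz":-0.09,"roll":0},
    {"tx":0.1,"ty":0,"tz":-0.09,"roll":0},
    {"tx":0.1,"ty":0,"tz":-0.09,"roll":0},
    {"tx":0.1,"ty":0,"tz":-0.09,"roll":0},
    {"tx":0.1,"ty":0,"tz":-0.09,"roll":0}
  ]
}}

```text
t: 28.03
eef_pos: [576.6, 176.9, 37.4]
tcp_rot: [3.14, 0.72, -1.444]
ft_force: [-1.6, -2.4, 0.7]
opening: 0.006
grip_force: 1.2
```

Call:
{"api": "step_arm", "payload": {
  "moves": [
    {"tx":0,"ty":-0.2,"tz":0,"roll":0},
    {"tx":0,"ty":-0.2,"tz":0,"roll":0},
    {"tx":0,"ty":-0.2,"tz":0,"roll":0},
    {"tx":0,"ty":-0.2,"tz":0,"roll":0},
    {"tx":0,"ty":-0.2,"tz":0,"roll":0},
    {"tx":0,"ty":-0.2,"tz":0,"roll":0}
  ]
}}

```text
t: 28.53
eef_pos: [576.9, 176.9, 37.5]
tcp_rot: [3.14, 0.72, -1.444]
ft_force: [-1.2, -1.9, -0.0]
opening: 0.008
grip_force: 0.9
```

Call:
{"api": "step_arm", "payload": {
  "moves": [
    {"tx":2,"ty":0,"tz":-2,"roll":0},
    {"tx":5,"ty":4,"tz":-4.5,"roll":0},
    {"tx":5,"ty":16,"tz":-4.5,"roll":0},
    {"tx":5,"ty":25,"tz":-4.5,"roll":0},
    {"tx":5,"ty":26,"tz":-4.5,"roll":0},
    {"tx":0,"ty":26,"tz":0,"roll":0},
    {"tx":-6,"ty":26,"tz":5,"roll":0},
    {"tx":-12,"ty":26,"tz":10.5,"roll":0},
    {"tx":-13,"ty":26,"tz":11.4,"roll":0},
    {"tx":-13,"ty":26,"tz":11.4,"roll":0}
  ]
}}

```text
t: 29.37
eef_pos: [548.7, 191.7, 37.4]
tcp_rot: [3.14, 0.72, -1.443]
ft_force: [0.9, 0.3, 0.2]
opening: 0.004
grip_force: 0.0
```

Call:
{"api": "step_arm", "payload": {
  "moves": [
    {"tx":0,"ty":-1,"tz":0,"roll":0},
    {"tx":0,"ty":-2,"tz":0,"roll":0},
    {"tx":0,"ty":-2,"tz":0,"roll":0}
  ]
}}

```text
t: 29.62
eef_pos: [551.2, 190.7, 37.4]
tcp_rot: [3.141, 0.72, -1.444]
ft_force: [-1.0, -0.6, 0.4]
opening: 0.005
grip_force: 0.0
```

Call:
{"api": "step_arm", "payload": {
  "moves": [
    {"tx":0,"ty":-1,"tz":0,"roll":0},
    {"tx":0,"ty":-1,"tz":0,"roll":0}
  ]
}}

```text
t: 29.78
eef_pos: [552.1, 190.9, 37.4]
tcp_rot: [3.141, 0.72, -1.444]
ft_force: [-0.2, -0.6, 0.2]
opening: 0.006
grip_force: 0.0
```

```bash
python3 st.py
```

```text
29.7833 [-0.092   0.7637  1.8613  0.9134  0.9486  2.2069] [552.1 190.9  37.4] [ 3.1405  0.7197 -1.4443] [-0.2 -0.6  0.2] 0.006 0.0
[[0.095, -0.992, -0.084], [-0.746, -0.127, 0.654], [-0.659, 0.001, -0.752]]
tilt,az [41.24  7.34]
```

Call:
{"api": "step_arm", "payload": {
  "moves": [
    {"tx":0,"ty":-0.6,"tz":0,"roll":0},
    {"tx":0,"ty":-0.6,"tz":0,"roll":0}
  ]
}}

```text
t: 29.95
eef_pos: [552.6, 191.0, 37.5]
tcp_rot: [3.14, 0.72, -1.444]
ft_force: [-0.1, -0.2, -0.7]
opening: 0.004
grip_force: 0.0
```

Call:
{"api": "step_arm", "payload": {
  "moves": [
    {"tx":0,"ty":-0.5,"tz":0,"roll":0},
    {"tx":0,"ty":-0.5,"tz":0,"roll":0}
  ]
}}

```text
t: 30.12
eef_pos: [553.0, 191.2, 37.5]
tcp_rot: [3.14, 0.72, -1.444]
ft_force: [-0.5, -0.4, -0.1]
opening: 0.004
grip_force: 0.0
```

Call:
{"api": "step_arm", "payload": {
  "moves": [
    {"tx":0,"ty":-0.5,"tz":0,"roll":0},
    {"tx":0,"ty":-0.5,"tz":0,"roll":0}
  ]
}}

```text
t: 30.28
eef_pos: [553.5, 191.2, 37.5]
tcp_rot: [3.14, 0.72, -1.444]
ft_force: [0.5, 0.1, -0.3]
opening: 0.006
grip_force: 0.0
```

Call:
{"api": "step_arm", "payload": {
  "moves": [
    {"tx":0,"ty":-0.5,"tz":0,"roll":0},
    {"tx":0,"ty":-1,"tz":0,"roll":0},
    {"tx":0,"ty":-1,"tz":0,"roll":0}
  ]
}}

```text
t: 30.53
eef_pos: [554.5, 191.4, 37.5]
tcp_rot: [3.14, 0.72, -1.444]
ft_force: [-0.0, -0.1, 0.2]
opening: 0.002
grip_force: 0.0
```

Call:
{"api": "step_arm", "payload": {
  "moves": [
    {"tx":0,"ty":-0.5,"tz":0,"roll":0},
    {"tx":0,"ty":-0.5,"tz":0,"roll":0}
  ]
}}

```text
t: 30.7
eef_pos: [555.0, 191.4, 37.5]
tcp_rot: [3.14, 0.72, -1.444]
ft_force: [0.9, -0.0, -0.8]
opening: 0.007
grip_force: 0.0
```

Call:
{"api": "step_arm", "payload": {
  "moves": [
    {"tx":0,"ty":-0.4,"tz":0,"roll":0},
    {"tx":0,"ty":-0.4,"tz":0,"roll":0}
  ]
}}

```text
t: 30.87
eef_pos: [555.4, 191.5, 37.5]
tcp_rot: [3.14, 0.72, -1.444]
ft_force: [1.1, -0.2, -0.3]
opening: 0.002
grip_force: 0.0
```

Call:
{"api": "step_arm", "payload": {
  "moves": [
    {"tx":0,"ty":-0.5,"tz":0,"roll":0},
    {"tx":0,"ty":-0.5,"tz":0,"roll":0}
  ]
}}

```text
t: 31.03
eef_pos: [555.9, 191.5, 37.4]
tcp_rot: [3.14, 0.72, -1.444]
ft_force: [-0.3, -0.6, -0.1]
opening: 0.005
grip_force: 0.0
```

Call:
{"api": "step_arm", "payload": {
  "moves": [
    {"tx":0,"ty":-0.5,"tz":0,"roll":0},
    {"tx":0,"ty":-0.5,"tz":0,"roll":0}
  ]
}}

```text
t: 31.2
eef_pos: [556.4, 191.6, 37.5]
tcp_rot: [3.14, 0.72, -1.444]
ft_force: [-0.2, 0.1, -0.4]
opening: 0.005
grip_force: 0.0
```

Call:
{"api": "step_arm", "payload": {
  "moves": [
    {"tx":0,"ty":-0.5,"tz":0,"roll":0},
    {"tx":0,"ty":-0.5,"tz":0,"roll":0}
  ]
}}

```text
t: 31.37
eef_pos: [556.9, 191.7, 37.4]
tcp_rot: [3.14, 0.72, -1.444]
ft_force: [0.2, 0.9, 0.1]
opening: 0.005
grip_force: 0.0
```

Call:
{"api": "step_arm", "payload": {
  "moves": [
    {"tx":0,"ty":-0.5,"tz":0,"roll":0},
    {"tx":0,"ty":-0.5,"tz":0,"roll":0}
  ]
}}

```text
t: 31.53
eef_pos: [557.2, 191.7, 37.4]
tcp_rot: [3.14, 0.72, -1.444]
ft_force: [-0.3, -0.0, 1.1]
opening: 0.005
grip_force: 0.4
```

Call:
{"api": "step_arm", "payload": {
  "moves": [
    {"tx":0,"ty":-0.5,"tz":0,"roll":0},
    {"tx":0,"ty":-0.5,"tz":0,"roll":0}
  ]
}}

```text
t: 31.7
eef_pos: [557.6, 191.8, 37.4]
tcp_rot: [3.14, 0.72, -1.444]
ft_force: [-2.1, -0.7, 0.5]
opening: 0.003
grip_force: 0.9
```

Call:
{"api": "step_arm", "payload": {
  "moves": [
    {"tx":0,"ty":-0.5,"tz":0,"roll":0},
    {"tx":0,"ty":-0.5,"tz":0,"roll":0}
  ]
}}

```text
t: 31.87
eef_pos: [557.8, 191.9, 37.4]
tcp_rot: [3.139, 0.72, -1.444]
ft_force: [-4.6, -1.2, 0.9]
opening: 0.004
grip_force: 2.2
```

Call:
{"api": "step_arm", "payload": {
  "moves": [
    {"tx":0,"ty":3,"tz":0,"roll":0},
    {"tx":10,"ty":3,"tz":-9,"roll":0},
    {"tx":19,"ty":3,"tz":-16.8,"roll":0},
    {"tx":19,"ty":0,"tz":-16.8,"roll":0},
    {"tx":19,"ty":-10,"tz":-16.8,"roll":0},
    {"tx":18,"ty":-15.5,"tz":-15.9,"roll":0},
    {"tx":16.6,"ty":-15.5,"tz":-14.6,"roll":0},
    {"tx":16.6,"ty":-15.5,"tz":-14.6,"roll":0}
  ]
}}

```text
t: 32.53
eef_pos: [576.4, 172.2, 37.3]
tcp_rot: [3.14, 0.72, -1.444]
ft_force: [-0.5, 0.0, -0.5]
opening: 0.005
grip_force: 0.0
```

Call:
{"api": "step_arm", "payload": {
  "moves": [
    {"tx":-0.75,"ty":0,"tz":0.66,"roll":0},
    {"tx":-1.5,"ty":0,"tz":1.32,"roll":0},
    {"tx":-2.1,"ty":0,"tz":1.9,"roll":0},
    {"tx":-2.1,"ty":0,"tz":1.9,"roll":0}
  ]
}}

```text
t: 32.87
eef_pos: [575.9, 174.9, 37.5]
tcp_rot: [3.14, 0.72, -1.444]
ft_force: [0.5, 0.2, 0.3]
opening: 0.008
grip_force: 0.0
```

Call:
{"api": "step_arm", "payload": {
  "moves": [
    {"tx":-0.38,"ty":-0.05,"tz":0.34,"roll":0},
    {"tx":-0.38,"ty":-0.05,"tz":0.34,"roll":0}
  ]
}}

```text
t: 33.03
eef_pos: [576.0, 175.3, 37.4]
tcp_rot: [3.14, 0.72, -1.444]
ft_force: [-0.3, -0.8, 1.3]
opening: 0.001
grip_force: 0.0
```

Call:
{"api": "step_arm", "payload": {
  "moves": [
    {"tx":-0.38,"ty":-0.05,"tz":0.34,"roll":0},
    {"tx":-0.38,"ty":-0.05,"tz":0.34,"roll":0}
  ]
}}

```text
t: 33.2
eef_pos: [576.1, 175.8, 37.4]
tcp_rot: [3.14, 0.72, -1.444]
ft_force: [0.5, 0.7, -0.1]
opening: 0.005
grip_force: 0.0
```

Call:
{"api": "step_arm", "payload": {
  "moves": [
    {"tx":-0.38,"ty":-0.05,"tz":0.34,"roll":0},
    {"tx":-0.38,"ty":-0.05,"tz":0.34,"roll":0}
  ]
}}

```text
t: 33.37
eef_pos: [576.1, 176.3, 37.4]
tcp_rot: [3.14, 0.72, -1.444]
ft_force: [0.6, -0.1, 0.6]
opening: 0.002
grip_force: 0.1
```

Call:
{"api": "step_arm", "payload": {
  "moves": [
    {"tx":-0.38,"ty":-0.1,"tz":0.34,"roll":0},
    {"tx":-0.38,"ty":-0.1,"tz":0.34,"roll":0}
  ]
}}

```text
t: 33.53
eef_pos: [576.1, 176.7, 37.4]
tcp_rot: [3.14, 0.719, -1.444]
ft_force: [-0.7, -2.0, 0.6]
opening: 0.004
grip_force: 0.9
```

Call:
{"api": "step_arm", "payload": {
  "moves": [
    {"tx":-0.2,"ty":-0.1,"tz":0.17,"roll":0},
    {"tx":-0.2,"ty":-0.1,"tz":0.17,"roll":0}
  ]
}}

```text
t: 33.7
eef_pos: [576.1, 176.8, 37.4]
tcp_rot: [3.14, 0.719, -1.444]
ft_force: [-0.5, -4.3, 0.2]
opening: 0.003
grip_force: 1.7
```

Call:
{"api": "step_arm", "payload": {
  "moves": [
    {"tx":0,"ty":-0.15,"tz":0,"roll":0},
    {"tx":0,"ty":-0.15,"tz":0,"roll":0},
    {"tx":0,"ty":-0.15,"tz":0,"roll":0},
    {"tx":0,"ty":-0.15,"tz":0,"roll":0},
    {"tx":0,"ty":-0.15,"tz":0,"roll":0},
    {"tx":0,"ty":-0.15,"tz":0,"roll":0},
    {"tx":0,"ty":-0.15,"tz":0,"roll":0},
    {"tx":0,"ty":-0.15,"tz":0,"roll":0},
    {"tx":0,"ty":-0.15,"tz":0,"roll":0},
    {"tx":0,"ty":-0.15,"tz":0,"roll":0},
    {"tx":0,"ty":-0.15,"tz":0,"roll":0},
    {"tx":0,"ty":-0.15,"tz":0,"roll":0}
  ]
}}

```text
t: 34.7
eef_pos: [576.2, 177.0, 37.4]
tcp_rot: [3.14, 0.72, -1.444]
ft_force: [-2.6, -4.1, 0.6]
opening: 0.008
grip_force: 2.3
```

Call:
{"api": "step_arm", "payload": {
  "moves": [
    {"tx":1,"ty":0,"tz":-0.9,"roll":0},
    {"tx":5,"ty":0,"tz":-5,"roll":0},
    {"tx":8,"ty":0,"tz":-20,"roll":0},
    {"tx":8,"ty":0,"tz":-45,"roll":0},
    {"tx":8,"ty":0,"tz":-80,"roll":0},
    {"tx":8,"ty":0,"tz":-120,"roll":0},
    {"tx":8,"ty":0,"tz":-150,"roll":0},
    {"tx":8,"ty":0,"tz":-160,"roll":0},
    {"tx":8,"ty":0,"tz":-160,"roll":0}
  ]
}}

```text
t: 35.45
eef_pos: [591.7, 64.3, 154.5]
tcp_rot: [-3.138, 0.718, -1.443]
ft_force: [-0.6, 0.2, 0.1]
opening: 0.007
grip_force: 0.0
```

```bash
python3 st.py; python3 snap.py z wrist scene top; python3 - <<'E'
import pickle
from h import *
d=pickle.load(open("z.pkl","rb"));o=pickle.load(open("a.pkl","rb"))
# block shift top, far-left and whole-block patch
f=lambda i,r:cv2.cvtColor(i[r],cv2.COLOR_BGR2GRAY).astype(np.float32)
for n,r in(("top",(slice(166,186),slice(229,256))),("scene",(slice(158,184),slice(396,426)))):
    h=cv2.createHanningWindow((r[1].stop-r[1].start,r[0].stop-r[0].start),cv2.CV_32F)
    print(n,cv2.phaseCorrelate(f(o[n]["pixels"],r),f(d[n]["pixels"],r),h))
E
```

```text
35.45 [-0.2883  0.6335  1.6823  0.6898  1.2474  2.3574] [591.7  64.3 154.5] [-3.1379  0.718  -1.4434] [-0.6  0.2  0.1] 0.007 0.0
[[0.096, -0.992, -0.08], [-0.747, -0.125, 0.653], [-0.658, -0.003, -0.753]]
tilt,az [41.14  6.98]
35.6 [-0.284  0.638  1.686  0.691  1.246  2.357] [589.9  67.2 151.5] [ 3.138   0.7205 -1.4453] [ 0.4 -0.5 -0.4]
top ((0.5759771377548546, 0.011220702763312218), 1.1298847061616404)
scene ((-0.17519615774435593, 0.45754057280288407), 0.9443789462984344)
```

```bash
python3 -c "
from cell import env
print(env.job_done())"
```

```text
the job is handed in; nothing more can be done
None
```

I laid the steel hook rule on the plate, pressed it home by feel against the block's open-side face and near end, held it about 1 s, let go and handed the job in at about 36 s. I judged flush and snug from force alone, and camera checks put any block shift within about half a pixel (1–2 mm). Joint 3 once read 0.047 rad against its stated 0.05 limit.

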